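# Scan the lot tin, then hold the pipe bracket up to the inspection camera

### The job

First open the lot's inspection record: turn the labelled tin where it stands so that its code label squarely faces the scanner, and let go of it. Then pick up the aluminium pipe bracket and hold it in the air in front of the inspection camera, foot downward in the camera's picture, with the camera looking straight through the pipe bore: bore in the middle of the view, square to the lens and 150 mm from it. Finish while still holding it there, steady; leave the tin standing as scanned, and do not disturb the camera or the other parts on the plank.

Things in the scene. Friction and masses are not known exactly. Their poses are not given: they have to be found in the camera images.
- bracket: loose grey aluminium pipe bracket, 160 g, standing on its foot: foot 36 x 84 x 8 mm (x, y, z); on its middle an upright block 24 mm thick (x), 46 mm wide (y) with flat parallel sides to grip, up to 64 mm (screw heads to 68). A 30 mm through bore along x, 40 mm above the underside. Front and back alike. Origin: centre of the foot's underside; x along the bore, y along the foot, z up
- bore (a point): centre of the bracket's bore (midway through the block, 40 mm above the foot's underside); axes as bracket
- tin: loose closed steel tin, 56 mm in diameter, 80 mm tall, 180 g, upright, its centre about 95 mm in front of the scanner's window. A white paper label with black bars, 42 mm wide, 50 mm tall, on one side. Origin: centre of its underside; x points out through the label's middle, z up. At the start the label is turned 0.8 to 2.1 rad clockwise (from above) from facing the scanner
- label (a point): middle of the label, on the tin's surface 28 mm from its axis, 42 mm above the plank; x points straight out of the label
- scanner: fixed grey code scanner block on a steel foot, 66 mm tall, 60 mm wide; a dark window with an amber pane on its -x face. Origin: at its underside; x points backward, so it looks along its own -x. The label faces it when the tin's x axis points the same way as the scanner's x axis
- window (a point): middle of the scanner's window, 27 mm in front of scanner's origin and 46 mm up; axes as scanner
- camera: stand of the inspection camera, fixed to the plank: steel base plate 180 x 120 x 14 mm; 50 mm behind its centre a 20 mm column, 389 mm tall; the black camera head with its lens barrel is held in a fork in front of the column, over the base. Origin: centre of the base's underside; x points backward
- lens (a point): centre of the camera's front lens face (end of a 34 mm barrel, 80 mm ahead of the head's tilt axis). It looks along its own -x axis, 0.1 to 0.6 rad downward; y is level, z is up in the picture. The bore's centre belongs 150 mm in front of it, on its axis. Head and carriage are held by stiff friction: do not touch them
- gasket: bystander: loose blue hard silicone ring, 64 mm outside, 44 mm inside, 6 mm thick, lying flat; origin: centre of its underside
- torch_switch: bystander: loose black plastic torch switch, 38 mm in diameter, 25 mm tall, button up; origin: centre of its underside
- hub_cap: bystander: loose steel wheel hub cap, 132 mm in diameter, 34 mm tall, dome up; origin: centre of its underside
- lamp_shade: bystander: loose terracotta lamp shade, a hollow cone 144 mm wide at the bottom, 60 mm at the top, 100 mm tall; origin: centre of its lower rim
Not all that is in view belongs to the job. Of the things that look like the bracket, take the one that is nearest to the robot's base at the start.

How it is judged:
By the outcome, as a careful person would: the job done as asked, in the order asked, and still so for the second after the job is handed in, while the arm keeps its last pose, push and grip.
It also fails if it takes over 53 s, if anything falls off the work surface, if the arm or the gripper's body presses on something with over 40 N, if the wrist force passes 120 N, or if a joint passes its speed limit or range.

### The arm

A 7-joint arm with a two-finger parallel gripper is mounted at the origin on the work surface. World frame = base frame: x ahead of the robot, y to its left, z up, the work surface at z = 0. Lengths are in m, angles in rad, forces in N, time in s.
With the tool pointing down it reaches from about 0.425 to 0.875 m from the base axis. Payload 4.7 kg.
Tool frame: the origin (TCP) lies on the centre line of the jaws, within the pads' length; the fingertips stand manip.finger_overhang ahead of it and the grasp point (between the pads) is the TCP (manip.finger_overhang is the distance from the TCP to the fingertips, in m); z points along the fingers, y is the direction in which the jaws open and shut (so a half turn about z gives the same grasp; the last joint's range is limited). The gripper opens to 87 mm and grips with 3 to 60 N. Pads are 19 mm wide; open, the fingers measure 117 mm over their backs; the gripper's body (75 mm by 190 mm) begins 51 mm behind the grasp point.
Start: joints at [-1.172, 0.321, -0.07, 1.45, 0.023, 1.371, -0.057], TCP at [0.244, 0.602, 0.242] pointing down, gripper open.
Joint ranges: [-2.86, 2.86], [-0.3, 2.09], [-1.38, 1.24], [0.06, 2.45], [-1.56, 4.7], [0.09, 2.05], [-2.69, 2.69]. Speed limits (rad/s): [2.57, 2.57, 3.14, 3.14, 3.14, 3.14, 3.14].

### API

Orientations are given as a unit quaternion [x, y, z, w].
In Python, from workcell import readout, imaging, workorder, manip gives the robot as it stands.
- The arm moves only by the shell command python3 -m creep 'ROWS' [FORCE]. ROWS is JSON, a list of rows, each a list of 3 entries, a list of its own where there are three numbers: the finger opening in m, from 0 to 0.087, then the shift along the tool's x, y, z in m, then the turn, a rotation vector about the tool's x, y, z in rad. In form: [[claw, [x, y, z], [rx, ry, rz]], ...]. A call has 1 to 12 rows; each row shifts and turns the commanded pose from where the row before left it, along the tool's axes as they then stand; what a row does not reach is not made up. A row lasts 1/12 s, in which the tool goes at most 41.7 mm and 7.16 degrees, less where a joint would pass 70% of its speed; a pose out of reach is approached as far as the arm can. A call is refused whole if a number of a shift passes 0.0417 or a number of a turn 0.125, either way. A call with a gripper value outside its range is refused whole. The fingers move at their own pace and stop on an object; FORCE is the grip in N (left out, the last holds). Time passes only in rows, so rows that do not move let the fingers close. It gives the time, the measured TCP pose, the force and the opening at its end, in the units of the state.
- readout.observe(): the state, without advancing time (a new reading comes with each control period).
- imaging.read_camera(name): name is "side" or "top"; returns a dict with "image" (384x512x3 uint8, red, green, blue), "intrinsics" (3x3 intrinsics, pixels), "rvec" (rotation vector, rad) and "tvec" (3), from world to camera coordinates, as OpenCV has them. Camera axes: x right, y down, z forward; pixel columns grow to the right and rows downward; lengths in m; the calibration is good to about 2 mm. A picture is of the moment at which its call begins. There is no depth.
- workorder.finish_job(): hands the job in, once; it reports no verdict.
The state is a dict: "time_s": time; "joints": joint angles; "qd": joint speeds; "joint_torque": joint torques, N m; "tcp_pos": TCP position; "tool_rot": TCP orientation; "ft_force": force on the tool from outside, world axes, zero at the start; "moment": the same for the moment, N m; "opening": finger opening in m.
Only numpy, scipy, OpenCV 4.12 (cv2) and the standard library are available. Lean on these libraries where they do the work, as an engineer would, in place of code of your own. Each camera call takes 0.05 s, during which the arm holds its last target.

## Working session

There is one attempt and no reset: what is moved stays moved. The work goes in short steps, Python scripts to look and compute and a shell command to move; the robot and the scene stay as the last step left them, time stands still between calls to the robot, and variables do not carry over. Pictures are saved under pics/ and viewed, and the job is handed in when it is done.

```bash
ls; mkdir -p pics; python3 - <<'E'
from workcell import readout, imaging, workorder, manip
import cv2
print(readout.observe()); print(manip.finger_overhang, [a for a in dir(manip) if a[0]!='_'])
for n in("side","top"):
    d=imaging.read_camera(n); cv2.imwrite(f"pics/{n}0.png",cv2.resize(d["image"][:,:,::-1],(768,576),interpolation=cv2.INTER_CUBIC)); print(n,d["intrinsics"],d["rvec"],d["tvec"])
E
```

```text
pics
{'time_s': 0.0, 'joints': array([-1.17188734,  0.3218479 , -0.07009962,  1.45166732,  0.02260532,
        1.37078862, -0.05691182]), 'qd': array([-0.00012803, -0.00114059,  0.00034374, -0.00058181,  0.00189772,
       -0.00131631,  0.00025689]), 'joint_torque': array([-4.47238572e-04, -4.91293144e+01, -4.04150197e-01, -3.12526023e+01,
       -6.40215911e-02,  4.37454320e-02,  1.73712365e-04]), 'tcp_pos': array([0.24384364, 0.60197537, 0.24044928]), 'tool_rot': array([ 1.91202906e-01,  9.81550062e-01, -9.52277872e-04, -1.35682337e-04]), 'ft_force': array([-0.87476291, -0.67288497, -0.80767133]), 'moment': array([ 0.06278654, -0.02276898,  0.00511251]), 'opening': 0.08675202805159217}
0.019 ['PlanningError', 'finger_overhang']
side [[389.63817499   0.         253.73688216]
 [  0.         389.63817499 191.85375364]
 [  0.           0.           1.        ]] [ 2.07473637 -0.91777708  0.42945575] [-0.3789204   0.42403468  0.80457586]
top [[414.95441347   0.         254.39639303]
 [  0.         414.95441347 192.84295828]
 [  0.           0.           1.        ]] [ 2.16536358 -2.13734615  0.13455418] [-0.00706004  0.61666587  1.29535084]
```

View pics/side0.png

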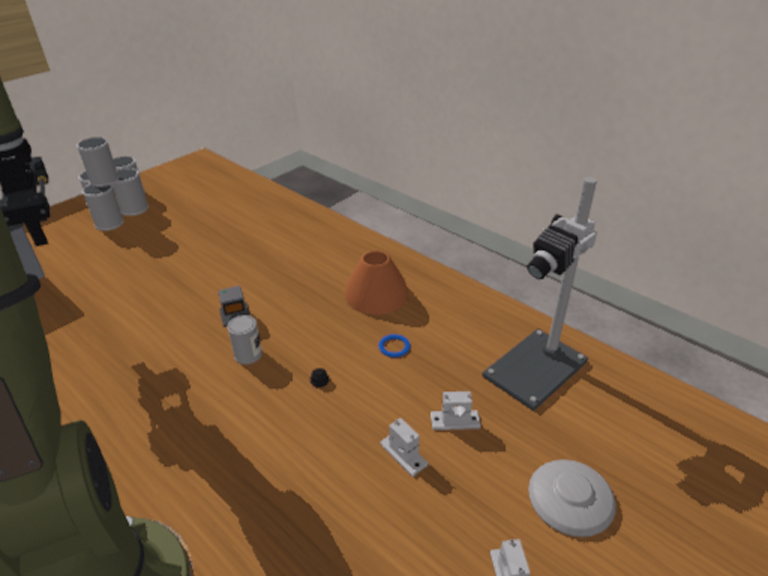

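View pics/top0.png

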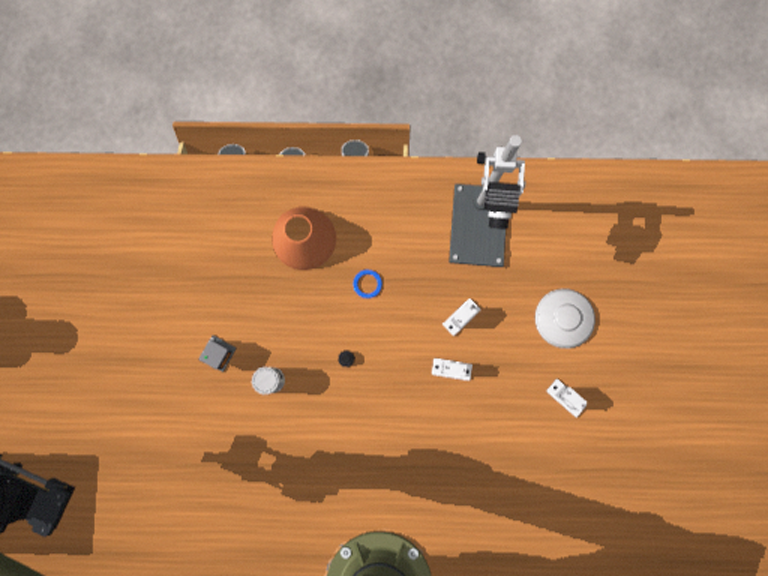

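```bash
cat > h.py <<'E'
import numpy as np, cv2
from workcell import readout, imaging, workorder, manip
from scipy.spatial.transform import Rotation as R
class Cam:
    def __init__(s,n):
        d=imaging.read_camera(n); s.n=n; s.im=d["image"][:,:,::-1].copy(); s.K=d["intrinsics"]; s.rv=d["rvec"]; s.t=np.array(d["tvec"]); s.R=cv2.Rodrigues(np.array(s.rv))[0]; s.c=-s.R.T@s.t
    def proj(s,P): return cv2.projectPoints(np.atleast_2d(np.array(P,float)),s.rv,s.t,s.K,None)[0].reshape(-1,2)
    def ray(s,uv):
        d=s.R.T@np.linalg.inv(s.K)@np.array([uv[0],uv[1],1.]); return s.c,d/np.linalg.norm(d)
    def onz(s,uv,z):
        c,d=s.ray(uv); return c+d*(z-c[2])/d[2]
    def crop(s,x0,y0,x1,y1,k,name): cv2.imwrite(name,cv2.resize(s.im[y0:y1,x0:x1],None,fx=k,fy=k,interpolation=cv2.INTER_CUBIC))
def tri(a,ua,b,ub):
    A,y=[],[]
    for c,u in((a,ua),(b,ub)):
        o,d=c.ray(u);M=np.eye(3)-np.outer(d,d);A.append(M);y.append(M@o)
    return np.linalg.lstsq(np.vstack(A),np.hstack(y),rcond=None)[0]
E
python3 - <<'E'
from h import *
t=Cam("top"); s=Cam("side")
print(t.c,s.c,"base px*1.5",t.proj([0,0,0])*1.5)
for uv in((462,317),(453,370),(567,398)):
    P=t.onz(np.array(uv)/1.5,.064); print(uv,P,np.hypot(*P[:2]), s.proj(P)*1.5)
t.crop(270,190,400,285,6,"pics/t1.png")
t.crop(125,210,255,275,6,"pics/t2.png")
s.crop(240,240,360,384,4,"pics/s1.png")
s.crop(130,180,190,250,8,"pics/s2.png")
s.crop(310,110,410,280,3,"pics/s3.png")
t.crop(290,80,370,185,5,"pics/t3.png")
E
```

```text
[ 0.44306847 -0.00749335  1.3645126 ] [-0.00965592 -0.5405446   0.82367876] base px*1.5 [[378.20215716 585.57978657]]
(462, 317) [ 0.55716802 -0.16830427  0.064     ] 0.5820330982731808 [[452.08065086 397.22732057]]
(453, 370) [ 0.44685409 -0.14929653  0.064     ] 0.4711348317154242 [[400.97387545 430.08781345]]
(567, 398) [ 0.39284374 -0.38359729  0.064     ] 0.549065652607088 [[506.30730297 548.75547343]]
```

View pics/t1.png

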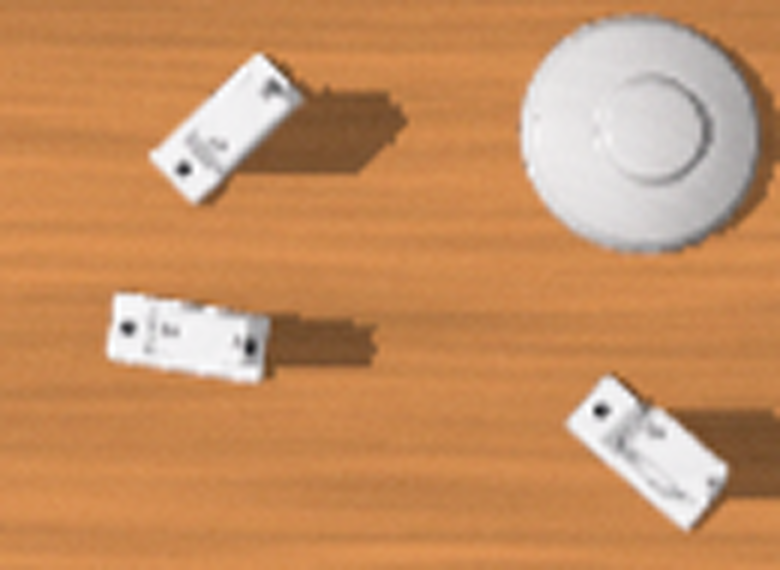

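View pics/t2.png

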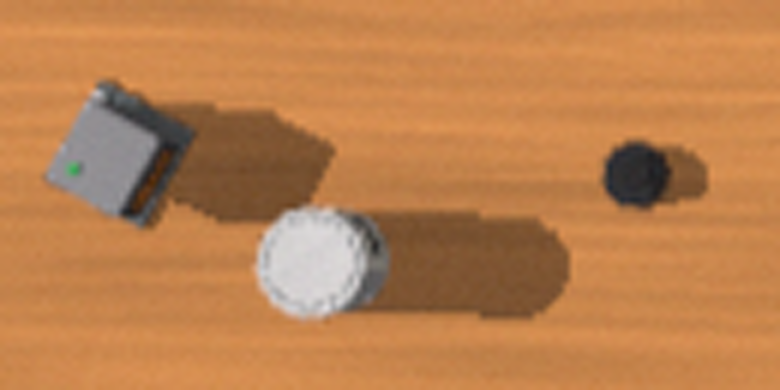

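View pics/s1.png

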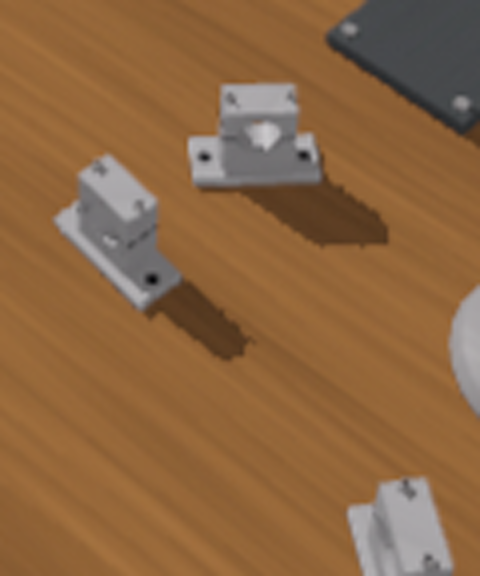

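View pics/s2.png

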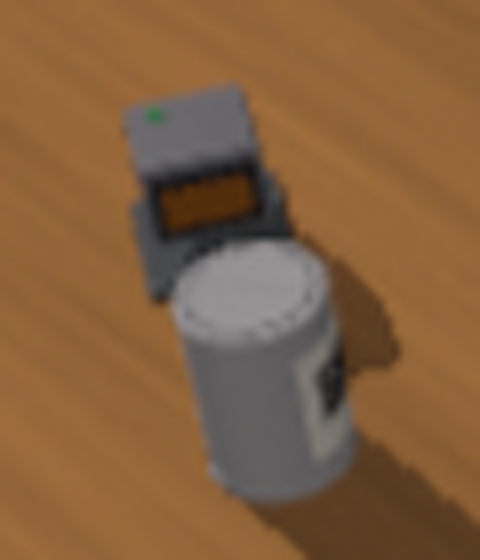

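View pics/s3.png

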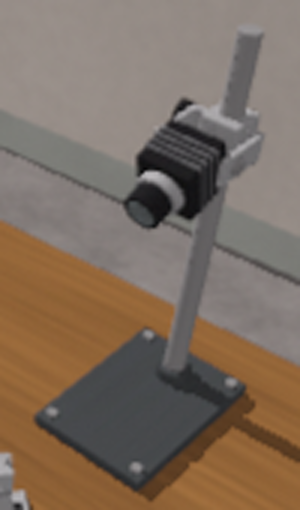

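View pics/t3.png

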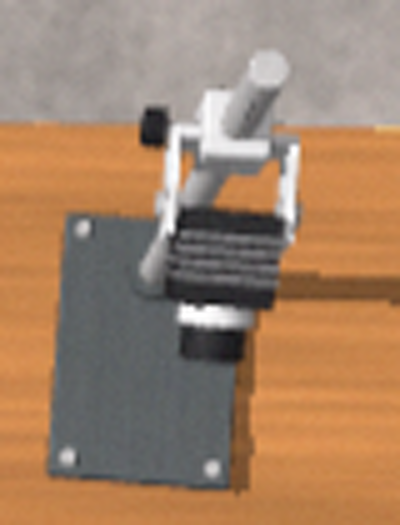

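Candidates for the bracket in the top view (768-wide picture): (462,317) at 0.58 m, (453,370) at 0.47 m, (567,398) at 0.55 m from the base. All three look alike; the crop confirms that (453,370) is a foot with a bored block, and it is the nearest, so I take that one. The tin is at (267,380) with its label on the right in the side view, and the scanner is at (216,352). Next I measure them.

```bash
python3 - <<'E'
from h import *
t=Cam("top"); s=Cam("side")
def mask(c,f):
    h=cv2.cvtColor(c.im,cv2.COLOR_BGR2HSV); return f(h[...,0].astype(int),h[...,1].astype(int),h[...,2].astype(int)).astype(np.uint8)*255
# top: light, unsaturated
m=mask(t,lambda h,s_,v:(s_<40)&(v>165)); 
for c in cv2.findContours(m[150:],cv2.RETR_EXTERNAL,cv2.CHAIN_APPROX_NONE,offset=(0,150))[0]:
    if cv2.contourArea(c)>120:
        print("light",cv2.contourArea(c),cv2.minAreaRect(c),cv2.fitEllipse(c)[0])
m=mask(t,lambda h,s_,v:(s_<60)&(v>70)&(v<150))
for c in cv2.findContours(m[150:],cv2.RETR_EXTERNAL,cv2.CHAIN_APPROX_NONE,offset=(0,150))[0]:
    if cv2.contourArea(c)>80: print("grey",cv2.contourArea(c),cv2.minAreaRect(c),cv2.boxPoints(cv2.minAreaRect(c)).tolist())
m=mask(t,lambda h,s_,v:(s_<75)&(v<110)&(v>50))
for c in cv2.findContours(m[110:190,280:360],cv2.RETR_EXTERNAL,cv2.CHAIN_APPROX_NONE,offset=(280,110))[0]:
    if cv2.contourArea(c)>80: print("base",cv2.contourArea(c),cv2.minAreaRect(c))
print(t.im[240:265:3,170:190:3].mean(2).astype(int))
print("base bolt circle test", [t.onz((290+x/5,80+y/5),.014).round(4).tolist() for x,y in((68,213),(50,475),(228,487))])
E
```

```text
light 285.0 ((377.6882629394531, 264.44708251953125), (26.57398223876953, 12.581966400146484), 40.601295471191406) (377.81005859375, 264.8964538574219)
light 218.0 ((176.50001525878906, 253.5), (16.970561981201172, 16.970561981201172), 45.0) (176.43716430664062, 253.1101531982422)
light 227.0 ((300.9594421386719, 245.7432403564453), (25.810640335083008, 10.685934066772461), 9.462322235107422) (299.853759765625, 245.65432739257812)
light 227.5 ((307.0, 210.50001525878906), (10.60660171508789, 24.748737335205078), 45.0) (306.51043701171875, 211.40731811523438)
light 1091.5 ((375.4234924316406, 211.40589904785156), (37.8543701171875, 37.52897644042969), 77.47119140625) (375.4090270996094, 211.68678283691406)
grey 189.5 ((143.00473022460938, 234.39151000976562), (13.598000526428223, 18.551559448242188), 29.05460548400879) [[132.55662536621094, 239.1981201171875], [141.56605529785156, 222.98114013671875], [153.4528350830078, 229.58489990234375], [144.4434051513672, 245.8018798828125]]
grey 870.5 ((317.8463134765625, 162.95913696289062), (35.867515563964844, 26.760286331176758), 3.5763344764709473) [[299.11285400390625, 175.1945343017578], [300.7821044921875, 148.4863739013672], [336.57977294921875, 150.72373962402344], [334.9105224609375, 177.43190002441406]]
base 1588.0 ((322.83197021484375, 144.34835815429688), (43.00447463989258, 64.09930419921875), 5.19442892074585)
[[ 81  82  80 129 129 129 127]
 [ 82  82  85 132 130 131 130]
 [ 89 175 203 179 132  82  89]
 [194 211 211 212 208 128  99]
 [208 211 209 211 213 165  96]
 [211 207 212 213 216 156  95]
 [185 212 211 211 185  88  81]
 [145 207 191 217 112  86  83]
 [140 137 138 137 136 138 138]]
base bolt circle test [[0.8599, -0.1608, 0.014], [0.6814, -0.1485, 0.014], [0.6749, -0.2658, 0.014]]
```

```bash
python3 - <<'E'
from h import *
t=Cam("top"); s=Cam("side")
t.crop(298,105,352,158,14,"pics/t4.png")
s.crop(345,135,400,185,14,"pics/s4.png")
t.crop(130,218,190,265,12,"pics/t5.png")
t.crop(282,232,322,262,18,"pics/t6.png")
E
```

```text
(no output)
```

View pics/t4.png

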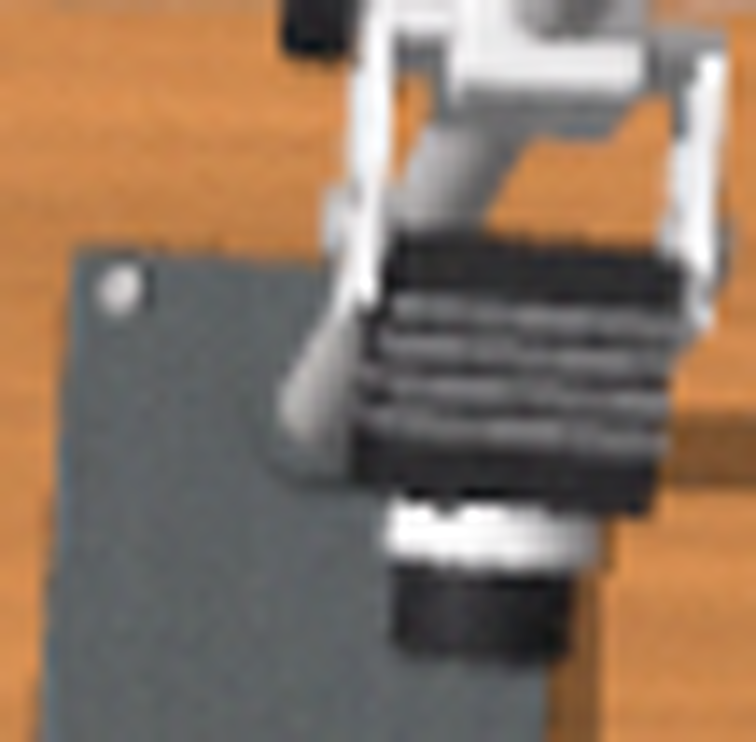

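View pics/s4.png

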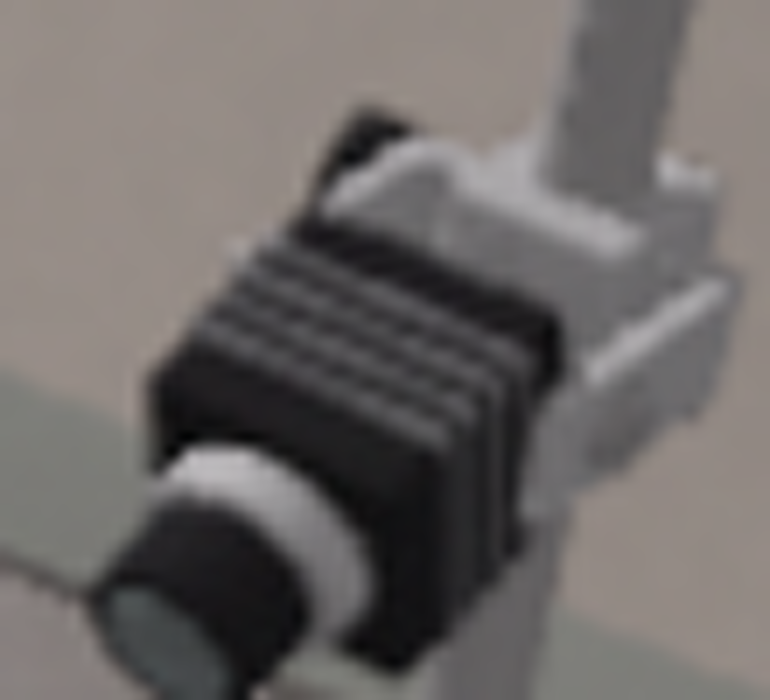

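View pics/t5.png

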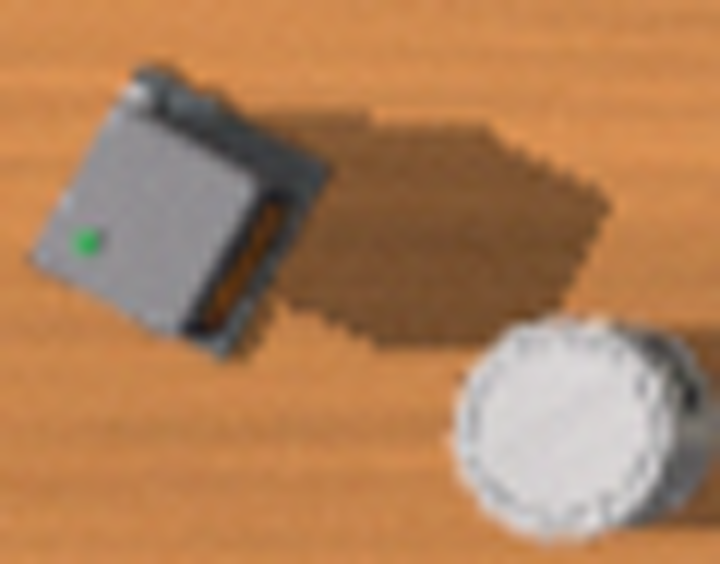

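View pics/t6.png

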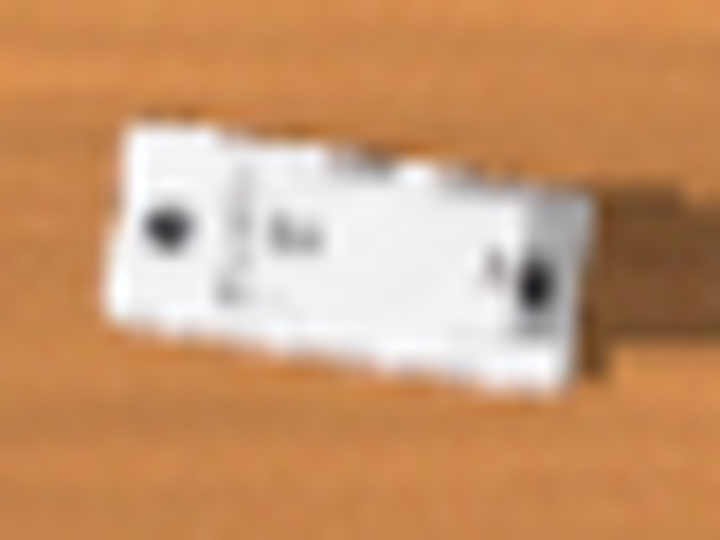

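```bash
python3 - <<'E'
from h import *
t=Cam("top"); s=Cam("side")
def T5(x,y): return (130+x/12-.46,218+y/12-.46)
def T6(x,y): return (282+x/18-.47,232+y/18-.47)
print("scanner foot front", [t.onz(T5(*p),.006).round(4) for p in((230,355),(325,178),(148,68))])
print("scanner top", [t.onz(T5(*p),.066).round(4) for p in((32,258),(118,108),(262,185),(182,332))])
tc=t.onz((176.6,253.3),.08); print("tin",tc)
c=t.onz(T5(565,430),.08); print("tin by crop",c)
# side: ellipse of tin lid  approx centre
print("lid in side (pix s2)",(s.proj([c])-[130,180])*8, (s.proj([[c[0],c[1],0]])-[130,180])*8)
h1=t.onz(T6(168,229),.008);h2=t.onz(T6(535,287),.008);print("bracket holes",h1,h2,(h1+h2)/2,np.linalg.norm(h1-h2),np.degrees(np.arctan2(*(h1-h2)[:2]))," from+y toward +x")
print((s.proj([h1,h2])-[240,240])*4)
s.crop(345,138,395,188,15,"pics/s5.png")
for x0,y0,x1,y1 in((300,120,356,196),):
    g=cv2.cvtColor(t.im,cv2.COLOR_BGR2GRAY)
E
```

```text
scanner foot front [array([0.4389, 0.3423, 0.006 ]), array([0.487 , 0.3186, 0.006 ]), array([0.5162, 0.3683, 0.006 ])]
scanner top [array([0.4634, 0.3795, 0.066 ]), array([0.5025, 0.359 , 0.066 ]), array([0.483 , 0.3206, 0.066 ]), array([0.4448, 0.3396, 0.066 ])]
tin [0.42151658 0.23674799 0.08      ]
tin by crop [0.42129511 0.23666799 0.08      ]
lid in side (pix s2) [[246.02196961 290.14270556]] [[280.25600414 449.37320328]]
bracket holes [ 0.45430231 -0.11931983  0.008     ] [ 0.44482103 -0.18534904  0.008     ] [ 0.44956167 -0.15233444  0.008     ] 0.06670645026002316 8.171370399759798  from+y toward +x
[[ 80.94216377 210.53334707]
 [150.82120316 279.08902381]]
```

View pics/s5.png

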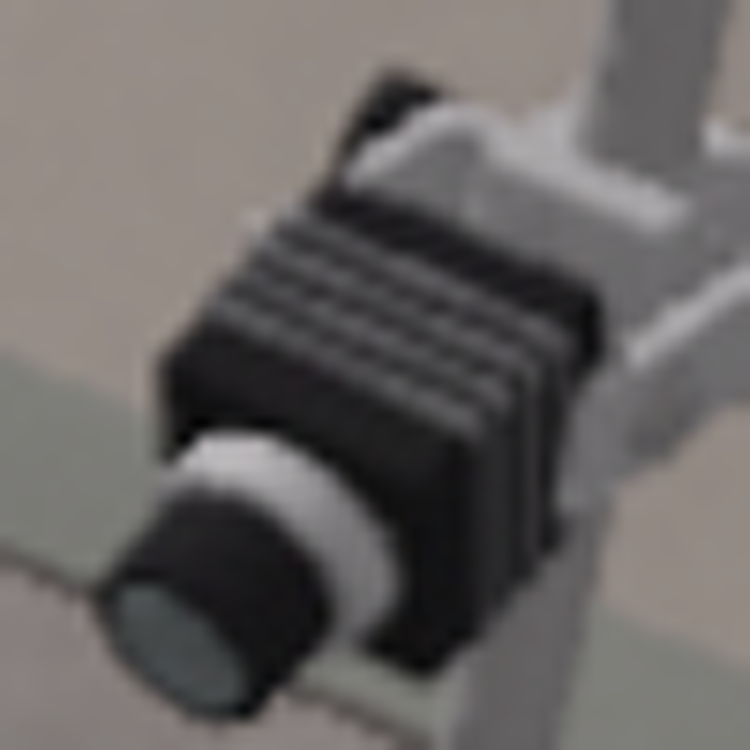

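```bash
python3 - <<'E'
from h import *
s=Cam("side")
for y in range(222,240): print(y,s.im[y,150:178].mean(1).astype(int))
E
```

```text
222 [100 102 104  99 108 118 119 126 127 127 121 113 119 120 108  95  90  90
  87  90 101  94  59  57  61  63  62  63]
223 [ 98 100 109  98  90  93  99 105 107 107 105 103  98  95  92  92  91  91
  93 105 110  83  49  56  59  61  61  63]
224 [ 96  97 104  99  91  92  93  95  96  96  95  95  95  94  93  92  90  98
 108 113 111  66  35  54  59  60  60  62]
225 [ 95  96  98  99  92  92  93  94  95  96  96  97  95  94  94  93  99 112
 116 114  84  47  27  51  57  58  60  60]
226 [ 97  96  96 101  94  91  93  94  95  96  96  97  95  95  94  93  96 114
 117  97  55  53  40  48  57  79  86  87]
227 [101  99  96 101  96  91  92  94  96  97  96  97  95  95  94  93  92 113
 118  85  51  41  32  63  82  93  96  96]
228 [103 102  99  99  97  92  92  94  95  96  96  97  95  95  94  93  92 106
 117  95  50  34  35  72  92  95  95  96]
229 [101 102 103 101 100  92  91  93  95  96  96  96  96  96  94  94  92 102
 115 110  64  40  40  84  95  95  95  95]
230 [ 98 101 103 103 104  94  92  94  95  96  97  96  96  95  94  94  93  99
 114 117  71  33  66  95  99  96  94  95]
231 [ 99  99  99 101 110  98 
[... 341 characters left out ...]
100  99 100 104  93  91  93  95  96  97  96  96  95  94  93  92
 102 118 118 115 109  90  73  74  91  95]
235 [100 100 101 101 101 104  96  91  92  95  96  97  96  96  95  94  94  92
  99 117 119 116 101  83  71  62  73  75]
236 [ 99 100 100 101 101  98  95  92  92  94  95  96  97  97  95  95  94  92
  94 116 116 103  90  85  68  61  61  61]
237 [100 100 100 100 100  99  98  91  93  94  95  96  97  96  95  95  94  93
  92 104 102  89  86  80  64  59  60  61]
238 [102 101 100 100 100 101 119 100  91  93  95  96  97  96  96  95  93  94
  92  93  91  89  89  73  61  59  59  60]
239 [103 102 101 100 100 100 110 108  96  93  95  96  97  96  96  95  95  93
  92  92  93  87  78  65  61  60  58  58]
```

```bash
python3 - <<'E'
from h import *
s=Cam("side")
c=np.array([.4213,.2367]);r=.028
def cyl(uv,c):
    o,d=s.ray(uv); a=d[:2]@d[:2]; e=o[:2]-c; b=e@d[:2]; q=b*b-a*(e@e-r*r); k=(-b-np.sqrt(q))/a; P=o+k*d; return np.degrees(np.arctan2(*(P[:2]-c)[::-1])),P[2]
for cc in (c,c+[.0015,-.0005],c+[-.001,0]):
  print([np.round(cyl(u,cc),3) for u in((166.6,226),(166.94,228),(167.15,229),(167.7,232),(168.25,235),(168.4,236))])
# silhouettes predicted for c
d=c-s.c[:2]; n=np.array([-d[1],d[0]])/np.linalg.norm(d)
for z in(.02,.04,.06): print(z,s.proj([[*(c+n*r),z],[*(c-n*r),z]]).round(2).tolist())
E
```

```text
[array([-9.7532e+01,  6.2000e-02]), array([-9.798e+01,  5.400e-02]), array([-9.7963e+01,  5.0000e-02]), array([-9.8397e+01,  3.8000e-02]), array([-9.8836e+01,  2.6000e-02]), array([-9.9186e+01,  2.2000e-02])]
[array([-1.0092e+02,  6.2000e-02]), array([-1.01358e+02,  5.40000e-02]), array([-1.01341e+02,  5.00000e-02]), array([-1.01766e+02,  3.80000e-02]), array([-1.02195e+02,  2.60000e-02]), array([-1.02539e+02,  2.20000e-02])]
[array([-9.5599e+01,  6.2000e-02]), array([-9.6054e+01,  5.4000e-02]), array([-9.6036e+01,  5.0000e-02]), array([-9.6476e+01,  3.8000e-02]), array([-9.692e+01,  2.600e-02]), array([-9.7276e+01,  2.2000e-02])]
0.02 [[154.51, 233.5], [173.37, 229.22]]
0.04 [[153.34, 228.58], [172.41, 224.3]]
0.06 [[152.15, 223.54], [171.44, 219.28]]
```

```bash
python3 -m creep '[[0.087,[-0.0251,-0.0227,0],[0,0,0]],[0.087,[-0.0251,-0.0227,0],[0,0,0]],[0.087,[-0.0251,-0.0227,0],[0,0,0]],[0.087,[-0.0251,-0.0227,0],[0,0,0]],[0.087,[-0.0251,-0.0227,0],[0,0,0]],[0.087,[-0.0251,-0.0227,0],[0,0,0]],[0.087,[-0.0251,-0.0227,0],[0,0,0]],[0.087,[-0.0251,-0.0227,0],[0,0,0]],[0.087,[-0.0251,-0.0227,0],[0,0,0]],[0.087,[-0.0251,-0.0227,0],[0,0,0]],[0.087,[-0.0251,-0.0227,0],[0,0,0]],[0.087,[-0.0251,-0.0227,0],[0,0,0]]]' 
cat >> h.py <<'E'
def tool(pos,Rm=None):
    o=readout.observe(); R0=R.from_quat(o["tool_rot"]); d=R0.inv().apply(np.array(pos)-o["tcp_pos"])
    M=R0.as_matrix()
    print("t",round(o["time_s"],2),"q",o["joints"].round(2),"pos",o["tcp_pos"].round(4),"yaw_y",np.degrees(np.arctan2(M[1,1],M[0,1])).round(2),"z",M[:,2].round(3),"open",round(o["opening"],4),"F",o["ft_force"].round(1))
    print("shift tool",d.round(4))
    if Rm is not None: print("turn tool",(R0.inv()*R.from_matrix(Rm)).as_rotvec().round(4))
def down(yaw_y):
    a=np.radians(yaw_y); y=np.array([np.cos(a),np.sin(a),0]); z=np.array([0,0,-1.]); return np.column_stack([np.cross(y,z),y,z])
E
python3 -c "
from h import *
tool([.4217,.2366,.05],down(34))"
```

```text
time_s: 1.6
tcp_pos: [0.4214, 0.2354, 0.2419]
tool_rot: [0.191, 0.982, 0.0, 0.0]
ft_force: [0.1, 0.5, 0.1]
opening: 0.0872
t 1.6 q [-0.78 -0.04  0.21  1.86  0.01  1.32  0.61] pos [0.4214 0.2354 0.2419] yaw_y 67.96 z [ 0.001  0.001 -1.   ] open 0.0872 F [0.1 0.5 0.1]
shift tool [0.0003 0.0011 0.1919]
turn tool [0.001  0.     0.5927]
```

```bash
python3 -m creep '[[0.087,[0,0.001,0],[0,0,0.1185]],[0.087,[0,0,0],[0,0,0.1185]],[0.087,[0,0,0],[0,0,0.1185]],[0.087,[0,0,0],[0,0,0.1185]],[0.087,[0,0,0],[0,0,0.1185]],[0.087,[0,0,0.025],[0,0,0]],[0.087,[0,0,0.025],[0,0,0]],[0.087,[0,0,0.025],[0,0,0]],[0.087,[0,0,0],[0,0,0]]]' ;python3 -c "
from h import *
tool([.4217,.2366,.05],down(34))
t=Cam('top');s=Cam('side');t.crop(120,190,230,290,7,'pics/t7.png');s.crop(110,130,210,250,5,'pics/s7.png')"
```

```text
time_s: 2.35
tcp_pos: [0.4185, 0.2361, 0.1622]
tool_rot: [0.469, 0.883, -0.004, -0.002]
ft_force: [0.1, -0.0, -0.9]
opening: 0.0869
t 2.35 q [-0.77  0.02  0.2   1.96 -0.    1.17  0.03] pos [0.4185 0.2361 0.1622] yaw_y 34.01 z [-0.007 -0.005 -1.   ] open 0.0869 F [ 0.1 -0.  -0.9]
shift tool [-0.0013  0.0038  0.1122]
turn tool [-0.0081  0.0003  0.0002]
```

View pics/s7.png

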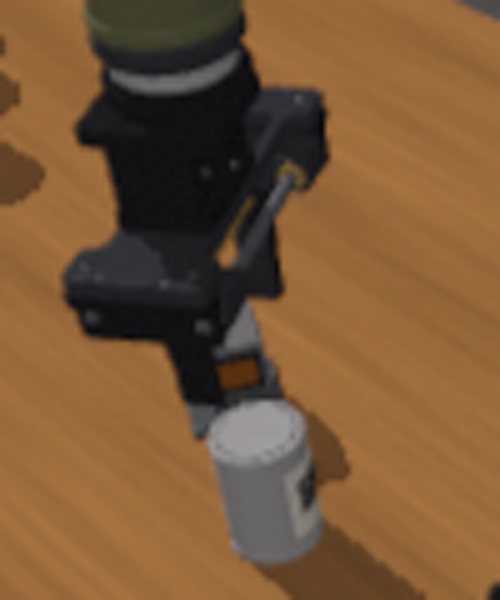

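View pics/t7.png

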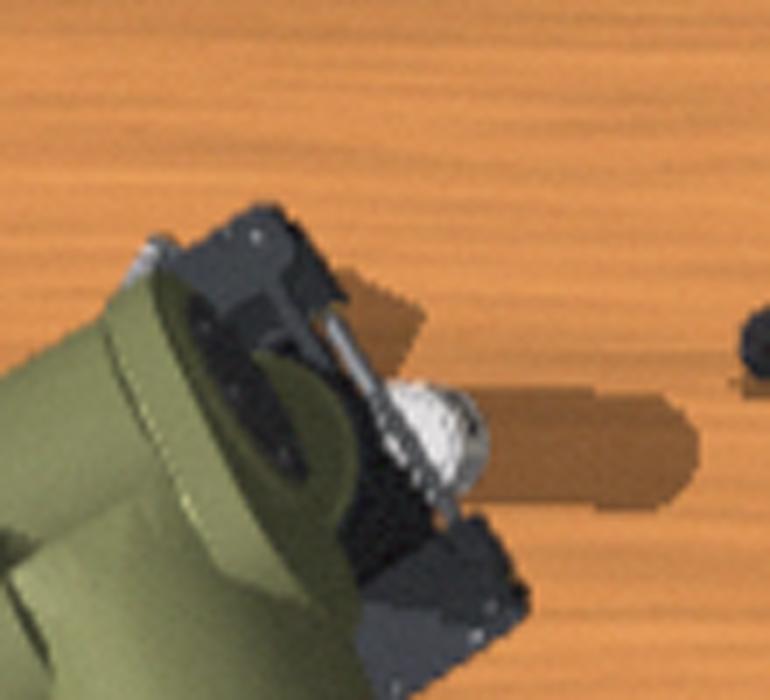

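```bash
python3 -m creep '[[0.087,[0,0,0.015],[0,0,0]],[0.087,[0,0,0.015],[0,0,0]],[0.087,[0,0,0.015],[0,0,0]],[0.087,[0,0,0],[0,0,0]],[0.087,[0,0,0],[0,0,0]]]' ;python3 -c "
from h import *
tool([.4217,.2366,.052],down(34))"
```

```text
time_s: 2.87
tcp_pos: [0.4219, 0.2383, 0.1229]
tool_rot: [0.469, 0.883, 0.001, 0.0]
ft_force: [-0.4, -0.6, -0.0]
opening: 0.0869
t 2.87 q [-0.76  0.06  0.2   2.   -0.01  1.07  0.04] pos [0.4219 0.2383 0.1229] yaw_y 34.01 z [ 0.001  0.001 -1.   ] open 0.0869 F [-0.4 -0.6 -0. ]
shift tool [-0.0012 -0.0012  0.0709]
turn tool [ 0.0013 -0.      0.0001]
```

```bash
python3 -m creep '[[0.087,[-0.001,-0.001,0.012],[0,0,0]],[0.087,[0,0,0.012],[0,0,0]],[0.087,[0,0,0.012],[0,0,0]],[0.087,[0,0,0.012],[0,0,0]],[0.087,[0,0,0.012],[0,0,0]],[0.087,[0,0,0.01],[0,0,0]],[0.087,[0,0,0],[0,0,0]],[0.087,[0,0,0],[0,0,0]]]' ;python3 -c "
from h import *
tool([.4217,.2366,.052],down(34))"
```

```text
time_s: 3.53
tcp_pos: [0.4216, 0.2368, 0.0524]
tool_rot: [0.469, 0.883, 0.0, 0.0]
ft_force: [0.2, 0.5, -0.6]
opening: 0.087
t 3.53 q [-0.76  0.16  0.2   2.07 -0.04  0.92  0.06] pos [0.4216 0.2368 0.0524] yaw_y 34.0 z [ 0.001  0.    -1.   ] open 0.087 F [ 0.2  0.5 -0.6]
shift tool [-0.0002 -0.      0.0004]
turn tool [ 0.0009 -0.      0.0001]
```

```bash
python3 -m creep '[[0.05,[0,0,0],[0,0,0]],[0.05,[0,0,0],[0,0,0]],[0.05,[0,0,0],[0,0,0]],[0.05,[0,0,0],[0,0,0]],[0.05,[0,0,0],[0,0,0]],[0.05,[0,0,0],[0,0,0]]]' 15;python3 -c "
from h import *
tool([.4217,.2366,.052],down(34))"
```

```text
time_s: 4.03
tcp_pos: [0.4213, 0.2367, 0.0518]
tool_rot: [0.469, 0.883, 0.0, 0.0]
ft_force: [0.2, -1.1, -0.2]
opening: 0.0559
t 4.03 q [-0.76  0.16  0.2   2.07 -0.04  0.92  0.06] pos [0.4213 0.2367 0.0518] yaw_y 34.01 z [ 0.001  0.001 -1.   ] open 0.0559 F [ 0.2 -1.1 -0.2]
shift tool [-0.0003  0.0003 -0.0002]
turn tool [ 0.0008 -0.      0.0001]
```

```bash
python3 -m creep '[[0.05,[0,0,0],[0,0,0.08]],[0.05,[0,0,0],[0,0,0.08]],[0.05,[0,0,0],[0,0,0.08]],[0.05,[0,0,0],[0,0,0.08]],[0.05,[0,0,0],[0,0,0.08]],[0.05,[0,0,0],[0,0,0.08]],[0.05,[0,0,0],[0,0,0.08]],[0.05,[0,0,0],[0,0,0.08]],[0.05,[0,0,0],[0,0,0.08]],[0.05,[0,0,0],[0,0,0.08]],[0.05,[0,0,0],[0,0,0]],[0.05,[0,0,0],[0,0,0]]]'
python3 -c "
from h import *
tool([.4217,.2366,.052],down(-11.8))"
python3 -m creep '[[0.087,[0,0,0],[0,0,0]],[0.087,[0,0,0],[0,0,0]],[0.087,[0,0,0],[0,0,0]],[0.087,[0,0,0],[0,0,0]],[0.087,[0,0,-0.02],[0,0,0]],[0.087,[0,0,-0.03],[0,0,0]],[0.087,[0,0,-0.03],[0,0,0]],[0.087,[0,0,-0.03],[0,0,0]],[0.087,[0,0,0],[0,0,0]],[0.087,[0,0,0],[0,0,0]]]'
python3 -c "
from h import *
tool([.4217,.2366,.052],down(-11.8))
s=Cam('side');s.crop(110,130,210,250,5,'pics/s8.png');s.crop(140,195,185,245,14,'pics/s9.png')
for y in range(216,240): print(y,s.im[y,150:178].mean(1).astype(int))"
```

```text
time_s: 5.03
tcp_pos: [0.4212, 0.2366, 0.0518]
tool_rot: [0.776, 0.631, 0.0, 0.0]
ft_force: [0.1, 0.6, 2.4]
opening: 0.0558
t 5.03 q [-0.82  0.16  0.27  2.07 -0.05  0.92 -0.72] pos [0.4212 0.2366 0.0518] yaw_y -11.7 z [ 0.  0. -1.] open 0.0558 F [0.1 0.6 2.4]
shift tool [ 0.0001  0.0005 -0.0002]
turn tool [ 0.0004 -0.0004  0.0017]
time_s: 5.87
tcp_pos: [0.4222, 0.2372, 0.1634]
tool_rot: [0.776, 0.631, 0.002, -0.0]
ft_force: [-0.4, 0.0, -0.6]
opening: 0.0868
t 5.87 q [-0.84  0.02  0.27  1.96 -0.01  1.16 -0.77] pos [0.4222 0.2372 0.1634] yaw_y -11.81 z [ 0.003  0.003 -1.   ] open 0.0868 F [-0.4  0.  -0.6]
shift tool [-0.0011 -0.0006  0.1114]
turn tool [ 0.0026 -0.0034 -0.0002]
216 [ 63  85 136 136 151 155 154 155 155 155 154 154 153 155 156 157 156 157
 149 148 126  84  67  68  69  70  85 107]
217 [ 59 119 138 139 151 155 154 155 155 155 155 154 153 154 155 156 157 157
 143 153 112  75  67  68  68  68  70  85]
218 [ 96 140 152 134 149 155 156 155 155 156 156 155 155 154 154 155 157 149
 149 133  94  75  69  66  68  68  68  69]
219 [107 117 147 131 139 153 156 156 156 156 157 156 156 15
[... 1739 characters left out ...]
107 106 106 109 100  99 100 101 107 130 136  95  78  68  77  73
 114 120 124 123 119  97  78  80  97 101]
235 [107 106 107 107 108 112 104  99 100 101 102 130 136 113  97  95 113 119
 128 129 127 124 111  90  80  69  78  80]
236 [105 106 106 107 107 109 104  99 100 101 101 121 135 130 129 128 133 134
 131 129 128 114  97  89  74  67  66  65]
237 [106 105 106 107 108 107 107  99  99 100 101 116 134 137 136 136 134 133
 131 122 111 100  92  87  71  64  65  65]
238 [108 107 107 107 106 107 114 101  99 100 101 112 132 136 135 135 131 125
 116 106  98  95  94  80  67  63  64  64]
239 [109 109 107 106 107 106 110 107 100 100 101 104 118 122 123 118 113 110
 103  99  97  97  84  69  66  64  63  63]
```

View pics/s9.png

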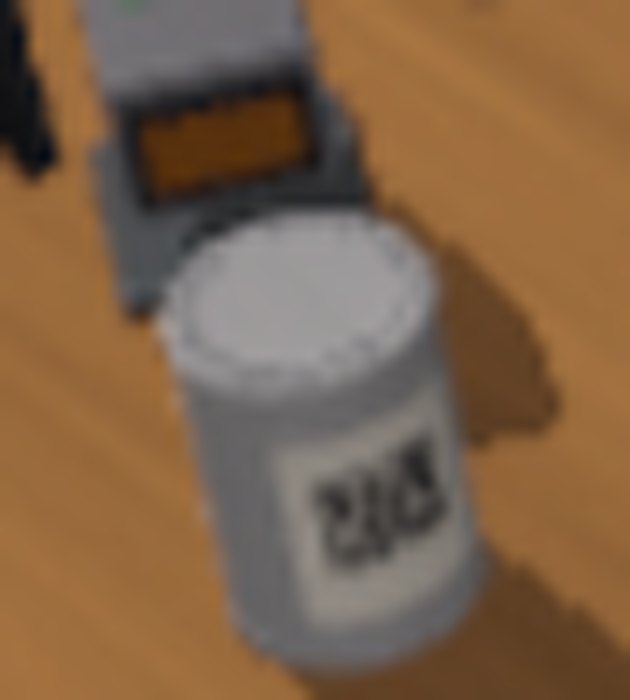

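```bash
python3 - <<'E'
from h import *
s=Cam("side")
r=.028
def cyl(uv,c):
    o,d=s.ray(uv); a=d[:2]@d[:2]; e=o[:2]-c; b=e@d[:2]; q=b*b-a*(e@e-r*r); k=(-b-np.sqrt(q))/a; P=o+k*d; return np.round(np.degrees(np.arctan2(*(P[:2]-c)[::-1])),1),P[2].round(3)
c=np.array([.4213,.2367])
for cc in (c,c+[.001,-.0005],c+[-.001,0.0005]):
  print([cyl(u,cc) for u in((159.08,228),(159.45,230),(160.08,233),(160.92,236),(161.2,238))])
a=np.radians([-146,-144,-142,-140,-60,-58,-56,-54])
P=[[c[0]+r*np.cos(x),c[1]+r*np.sin(x),.042] for x in a]; print(s.proj(P).round(2).tolist())
n=np.array([.777,-.43])/np.hypot(.777,.43)
# lid rim ellipse fit
ph=np.linspace(0,2*np.pi,60); E=s.proj([[c[0]+r*np.cos(x),c[1]+r*np.sin(x),.08] for x in ph]); print("lid",E.min(0),E.max(0)); E=s.proj([[c[0]+r*np.cos(x),c[1]+r*np.sin(x),0] for x in ph]); print("bot",E.min(0),E.max(0))
E
```

```text
[(np.float64(-143.0), np.float64(0.06)), (np.float64(-143.5), np.float64(0.052)), (np.float64(-143.8), np.float64(0.04)), (np.float64(-142.7), np.float64(0.028)), (np.float64(-143.8), np.float64(0.02))]
[(np.float64(-145.6), np.float64(0.059)), (np.float64(-146.0), np.float64(0.052)), (np.float64(-146.3), np.float64(0.04)), (np.float64(-145.3), np.float64(0.028)), (np.float64(-146.3), np.float64(0.019))]
[(np.float64(-140.5), np.float64(0.06)), (np.float64(-141.0), np.float64(0.053)), (np.float64(-141.2), np.float64(0.041)), (np.float64(-140.2), np.float64(0.029)), (np.float64(-141.3), np.float64(0.02))]
[[159.61, 232.49], [159.93, 232.52], [160.26, 232.54], [160.59, 232.55], [171.73, 227.26], [171.85, 227.04], [171.96, 226.81], [172.06, 226.59]]
lid [150.87179199 209.94249174] [170.55963808 222.83098695]
bot [155.58510731 229.73883785] [174.41522835 242.83477212]
```

```bash
python3 - <<'E'
from h import *
s=Cam("side");t=Cam("top")
f=lambda x,y:s.onz((130+x/8-.44,180+y/8-.44),.066)
P=[f(*p) for p in((137,178),(260,152),(242,88),(125,107))]
print(np.round(P,4)); 
for i,j in((1,0),(2,3)): d=P[i]-P[j]; print("edge",np.degrees(np.arctan2(d[1],d[0]))+90)
for i,j in((3,0),(2,1)): d=P[i]-P[j]; print("side",np.degrees(np.arctan2(d[1],d[0])))
s.crop(140,182,175,222,16,"pics/s10.png")
# top: subpixel fit of front/back/side edges through body top grey
t.crop(130,218,162,252,18,"pics/t10.png")
g=t.im.astype(int)
for y in range(222,248): print(y,g[y,131:160].mean(1).astype(int))
E
```

```text
[[0.4412 0.3387 0.066 ]
 [0.4826 0.3161 0.066 ]
 [0.5027 0.3547 0.066 ]
 [0.4642 0.3795 0.066 ]]
edge 61.393069700427944
edge 57.1969783162088
side 60.641209857816044
side 62.57755441913824
222 [144 144 147 146 146 144 144 147 146 145 141 148 146 143 145 146 150 147
 148 146 146 149 147 148 147 145 142 131  77]
223 [146 148 147 152 147 148 150 149 150 149 135 122 110 118 147 150 150 150
 151 148 148 150 152 149 150 152 148 126  67]
224 [152 155 151 155 155 152 152 152 154 150 113 102 101  92 115 150 149 149
 152 150 150 151 150 151 151 152 147 103  67]
225 [146 148 147 150 146 150 148 148 153 179 183 123  86  93 101 110 108 120
 145 145 144 145 146 147 145 146 144  93  66]
226 [143 142 143 139 144 142 141 143 143 150 149 115  71 100 102  92 100  87
 114 146 143 143 141 140 142 141 142  98  68]
227 [142 145 145 146 147 146 146 147 171 144 122  89  64  82  78  80  87  72
  80 103 113 111 111 112 111 116 112  95  77]
228 [147 146 149 148 148 147 151 156 163 150 142 108  52  58  63  64  66  64
  62  69  78  90  95  95  96  95  91  93  73]
229 [151 150 149 151 152 151 153 151 149 131 120 
[... 1587 characters left out ...]
112 118 122 121 124 120 124 101  56  63
  60  48  40  32  34  31  37  32  36  47  50]
243 [115 117 118 119 117 116  95  91 121 120 121 120 122 120 118 118  66  64
  66  58  45  35  39  32  34  36  31  39  44]
244 [117 119 117 117 116 119 110  80 115 120 122 121 123 116 119 121  92  54
  62  61  46  32  36  34  35  30  32  40  42]
245 [119 119 116 115 118 119 114  87  92 129 121 123 122 118 119 117 113  66
  58  66  57  44  38  50  32  34  26  35  35]
246 [116 119 118 118 122 123 121 112  81 137 119 120 122 118 120 120 119  88
  54  65  59  55  43  51  40  35  30  34  30]
247 [118 121 122 119 117 119 120 119  88 115 129 121 122 119 119 121 122 112
  61  57  64  60  45  44  42  32  37  34  33]
```

View pics/s10.png

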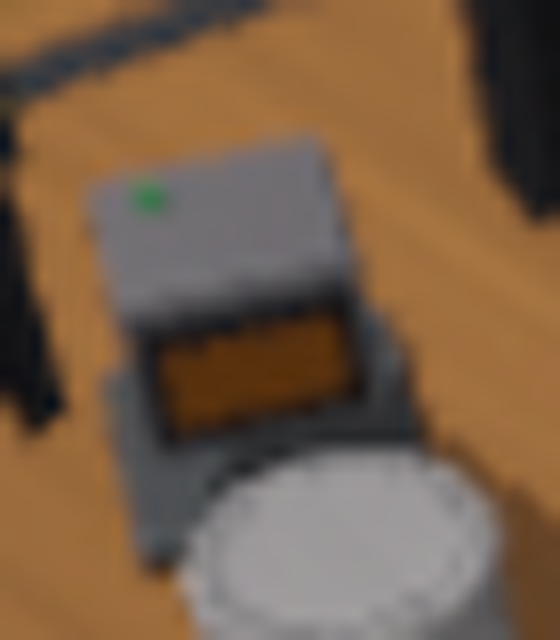

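View pics/t10.png

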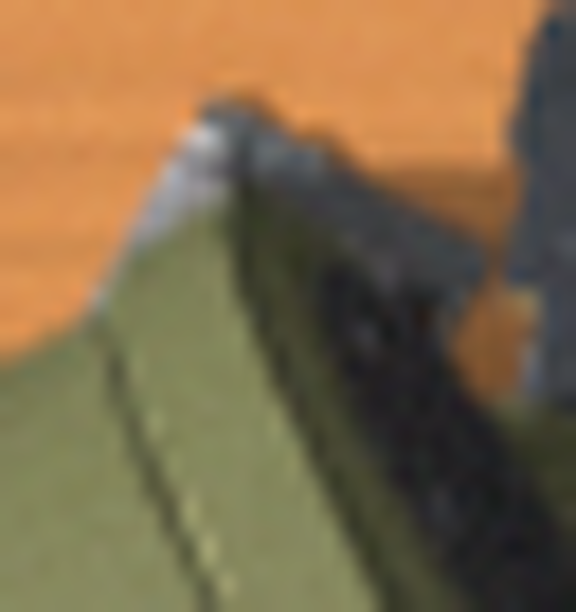

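```bash
python3 - <<'E'
from h import *
s=Cam("side")
f=lambda p,z:s.onz((140+p[0]/16-.47,182+p[1]/16-.47),z)
def yaw(a,b,z,off):
    d=f(b,z)-f(a,z); return (np.degrees(np.arctan2(d[1],d[0]))+off).round(1)
print("back",yaw((95,190),(318,140),.066,90),"front",yaw((120,325),(352,268),.066,90),"L",yaw((120,325),(95,190),.066,0),"R",yaw((352,268),(320,142),.066,0))
print("amber low",yaw((175,438),(362,392),.036,90),"up",yaw((160,348),(345,305),.056,90))
print("foot R",yaw((425,440),(390,320),.005,0),"footL",yaw((150,570),(112,375),.005,0))
# automatic line fit on initial top picture
im=cv2.imread("pics/top0.png"); sub=im[325:375,190:240]; g=cv2.GaussianBlur(sub,(3,3),0)
l=cv2.createLineSegmentDetector().detect(cv2.cvtColor(g,cv2.COLOR_BGR2GRAY))[0]
t=Cam("top")
for q in l.reshape(-1,4):
    a=t.onz(((q[0]+190)/1.5-.17,(q[1]+325)/1.5-.17),.05);b=t.onz(((q[2]+190)/1.5-.17,(q[3]+325)/1.5-.17),.05);d=b-a
    if np.linalg.norm(d)>.02: print(q.round(),np.linalg.norm(d).round(3),(np.degrees(np.arctan2(d[1],d[0]))%90).round(1))
E
```

```text
back 63.1 front 64.6 L 61.1 R 61.8
amber low 64.1 up 63.2
foot R 62.8 footL 61.6
[26. 42. 38. 24.] 0.044 60.6
[34. 46. 22. 43.] 0.025 77.4
[36. 23. 22. 17.] 0.034 66.7
[25. 11. 44. 18.] 0.043 72.4
[38. 38. 36. 48.] 0.022 80.7
[49. 44. 40. 40.] 0.021 65.1
[46. 23. 37. 37.] 0.035 61.8
```

```bash
python3 -m creep '[[0.087,[0,0,0.02],[0,0,0]],[0.087,[0,0,0.02],[0,0,0]],[0.087,[0,0,0.02],[0,0,0]],[0.087,[0,0,0.02],[0,0,0]],[0.087,[0,0,0.02],[0,0,0]],[0.087,[0,0,0.01],[0,0,0]],[0.087,[0,0,0],[0,0,0]],[0.087,[0,0,0],[0,0,0]],[0.05,[0,0,0],[0,0,0]],[0.05,[0,0,0],[0,0,0]],[0.05,[0,0,0],[0,0,0]],[0.05,[0,0,0],[0,0,0]]]' 
python3 -m creep '[[0.05,[0,0,0],[0,0,0]],[0.05,[0,0,0],[0,0,0]]]'
python3 -c "
from h import *
tool([.4213,.2366,.052],down(153.3))"
```

```text
time_s: 7.17
tcp_pos: [0.4216, 0.2369, 0.0524]
tool_rot: [0.776, 0.63, 0.001, -0.0]
ft_force: [0.1, 0.6, 0.2]
opening: 0.0682
time_s: 7.33
tcp_pos: [0.4213, 0.2366, 0.0519]
tool_rot: [0.776, 0.63, 0.0, -0.0]
ft_force: [0.6, -0.3, 2.3]
opening: 0.0555
t 7.33 q [-0.82  0.16  0.28  2.07 -0.05  0.92 -0.73] pos [0.4213 0.2366 0.0519] yaw_y -11.83 z [ 0.001  0.001 -1.   ] open 0.0555 F [ 0.6 -0.3  2.3]
shift tool [-0.      0.0001 -0.0001]
turn tool [ 1.000e-03  6.000e-04 -2.882e+00]
```

```bash
python3 -m creep '[[0.05,[0,0,0],[0,0,0]],[0.05,[0,0,0],[0,0,-0.12]],[0.05,[0,0,0],[0,0,-0.12]],[0.05,[0,0,0],[0,0,-0.12]],[0.05,[0,0,0],[0,0,-0.12]],[0.05,[0,0,0],[0,0,-0.12]],[0.05,[0,0,0],[0,0,-0.12]],[0.05,[0,0,0],[0,0,-0.12]],[0.05,[0,0,0],[0,0,-0.12]],[0.05,[0,0,0],[0,0,-0.12]],[0.05,[0,0,0],[0,0,-0.12]],[0.05,[0,0,0],[0,0,-0.12]]]'
python3 -c "
from h import *
tool([.4213,.2366,.052],down(153.3))"
```

```text
time_s: 8.33
tcp_pos: [0.4212, 0.2368, 0.0519]
tool_rot: [0.224, 0.975, 0.0, 0.0]
ft_force: [0.1, -0.2, 1.8]
opening: 0.056
t 8.33 q [-0.71  0.16  0.16  2.07 -0.03  0.92  0.58] pos [0.4212 0.2368 0.0519] yaw_y 64.14 z [ 0.     0.001 -1.   ] open 0.056 F [ 0.1 -0.2  1.8]
shift tool [-0.0002 -0.0001 -0.0001]
turn tool [ 5.0000e-04  6.0000e-04 -1.5562e+00]
```

```bash
python3 -m creep '[[0.05,[0,0,0],[0,0,-0.12]],[0.05,[0,0,0],[0,0,-0.12]],[0.05,[0,0,0],[0,0,-0.12]],[0.05,[0,0,0],[0,0,-0.12]],[0.05,[0,0,0],[0,0,-0.12]],[0.05,[0,0,0],[0,0,-0.12]],[0.05,[0,0,0],[0,0,-0.12]],[0.05,[0,0,0],[0,0,-0.12]],[0.05,[0,0,0],[0,0,-0.12]],[0.05,[0,0,0],[0,0,-0.12]],[0.05,[0,0,0],[0,0,-0.12]],[0.05,[0,0,0],[0,0,-0.12]]]'
python3 -m creep '[[0.05,[0,0,0],[0,0,-0.12]],[0.05,[0,0,0],[0,0,0]],[0.05,[0,0,0],[0,0,0]],[0.05,[0,0,0],[0,0,0]]]'
python3 -c "
from h import *
tool([.4213,.2366,.052],down(153.3))"
```

```text
time_s: 9.33
tcp_pos: [0.4212, 0.2367, 0.0519]
tool_rot: [-0.474, 0.88, 0.0, 0.0]
ft_force: [0.2, -0.2, 1.5]
opening: 0.0557
time_s: 9.67
tcp_pos: [0.4213, 0.2366, 0.0519]
tool_rot: [-0.523, 0.853, 0.0, 0.0]
ft_force: [-0.6, -0.2, 2.7]
opening: 0.056
t 9.67 q [-0.59  0.16  0.02  2.06 -0.    0.92  2.11] pos [0.4213 0.2366 0.0519] yaw_y 153.01 z [ 0.001  0.    -1.   ] open 0.056 F [-0.6 -0.2  2.7]
shift tool [ 0.      0.     -0.0001]
turn tool [-0.0003  0.0006 -0.0051]
```

```bash
python3 -m creep '[[0.087,[0,0,0],[0,0,0]],[0.087,[0,0,0],[0,0,0]],[0.087,[0,0,0],[0,0,0]],[0.087,[0,0,0],[0,0,0]],[0.087,[0,0,-0.015],[0,0,0]],[0.087,[0,0,-0.03],[0,0,0]],[0.087,[0,0,-0.03],[0,0,0]],[0.087,[0,0,-0.03],[0,0,0]],[0.087,[0,0,-0.03],[0,0,0]],[0.087,[0,0,-0.03],[0,0,0]],[0.087,[0,0,0],[0,0,0]],[0.087,[0,0,0],[0,0,0]]]'
python3 -m creep '[[0.087,[0,0,0],[0,0,0.118]],[0.087,[0,0,0],[0,0,0.118]],[0.087,[0,0,0],[0,0,0.118]],[0.087,[0,0,0],[0,0,0.118]],[0.087,[0,0,0],[0,0,0.118]],[0.087,[0,0,0],[0,0,0.118]],[0.087,[0,0,0],[0,0,0.118]],[0.087,[0,0,0],[0,0,0.118]],[0.087,[0,0,0],[0,0,0.118]],[0.087,[0,0,0],[0,0,0.118]],[0.087,[0,0,0],[0,0,0.062]],[0.087,[0,0,0],[0,0,0]]]'
python3 -c "
from h import *
tool([.4496,-.1523,.22],down(81.8))
s=Cam('side');s.crop(110,130,210,250,5,'pics/s11.png')"
```

```text
time_s: 10.67
tcp_pos: [0.422, 0.2371, 0.2183]
tool_rot: [-0.524, 0.852, 0.0, 0.002]
ft_force: [-0.5, -0.4, -0.9]
opening: 0.0872
time_s: 11.67
tcp_pos: [0.4202, 0.2359, 0.2147]
tool_rot: [0.07, 0.998, -0.001, -0.001]
ft_force: [0.1, -0.1, 0.0]
opening: 0.0869
t 11.67 q [-0.58 -0.02  0.01  1.89  0.    1.27  0.86] pos [0.4202 0.2359 0.2147] yaw_y 81.92 z [-0.003 -0.002 -1.   ] open 0.0869 F [ 0.1 -0.1  0. ]
shift tool [-0.0837 -0.3802 -0.0048]
turn tool [-0.0021 -0.0025  0.0021]
```

View pics/s11.png

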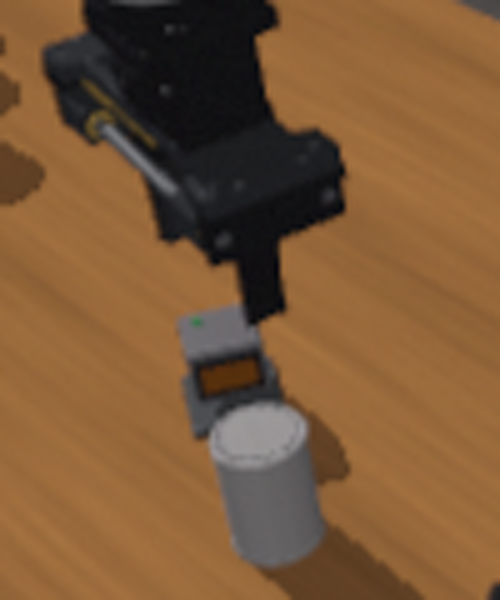

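The tin stands upright where it was, the label no longer visible from this side (it faces the scanner). Now to the bracket.

```bash
python3 -m creep '[[0.087,[-0.007,-0.0317,0],[0,0,0]],[0.087,[-0.007,-0.0317,0],[0,0,0]],[0.087,[-0.007,-0.0317,0],[0,0,0]],[0.087,[-0.007,-0.0317,0],[0,0,0]],[0.087,[-0.007,-0.0317,0],[0,0,0]],[0.087,[-0.007,-0.0317,0],[0,0,0]],[0.087,[-0.007,-0.0317,0],[0,0,0]],[0.087,[-0.007,-0.0317,0],[0,0,0]],[0.087,[-0.007,-0.0317,0],[0,0,0]],[0.087,[-0.007,-0.0317,0],[0,0,0]],[0.087,[-0.007,-0.0317,0],[0,0,0]],[0.087,[-0.007,-0.0317,0],[0,0,0]]]'
python3 -m creep '[[0.087,[0,0,0.025],[0,0,0]],[0.087,[0,0,0.025],[0,0,0]],[0.087,[0,0,0.025],[0,0,0]],[0.087,[0,0,0],[0,0,0]],[0.087,[0,0,0],[0,0,0]]]'
python3 -c "
from h import *
tool([.4496,-.1523,.04],down(81.8))
s=Cam('side');s.crop(210,200,310,320,5,'pics/s12.png')
t=Cam('top');t.crop(270,190,350,270,7,'pics/t12.png')"
```

```text
time_s: 12.72
tcp_pos: [0.4508, -0.1534, 0.2158]
tool_rot: [0.068, 0.998, 0.0, -0.0]
ft_force: [0.2, -0.2, 0.1]
opening: 0.0866
time_s: 13.13
tcp_pos: [0.4501, -0.1516, 0.1403]
tool_rot: [0.069, 0.998, -0.0, -0.002]
ft_force: [-0.0, -0.1, 1.1]
opening: 0.0867
t 13.13 q [-0.21  0.02  0.49  2.01 -0.01  1.12  1.71] pos [ 0.4501 -0.1516  0.1403] yaw_y 82.09 z [-0.004  0.    -1.   ] open 0.0867 F [-0.  -0.1  1.1]
shift tool [-0.     -0.0007  0.1003]
turn tool [-0.0004 -0.004   0.005 ]
```

View pics/s12.png

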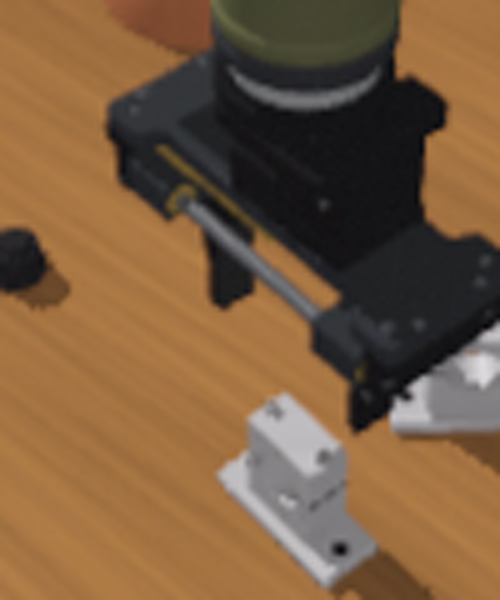

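View pics/t12.png

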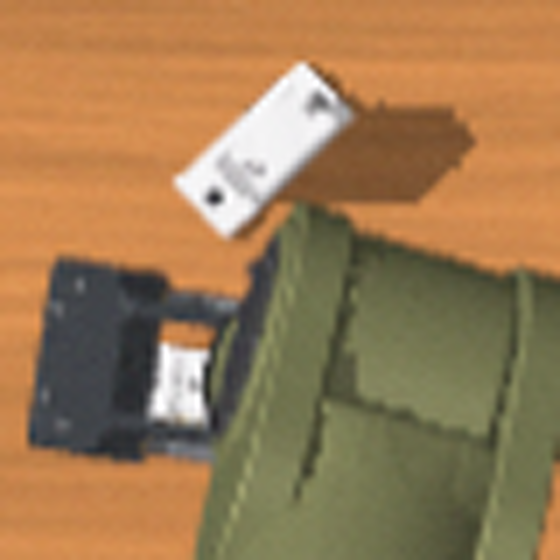

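```bash
python3 -m creep '[[0.087,[0,0,0.02],[0,0,0]],[0.087,[0,0,0.02],[0,0,0]],[0.087,[0,0,0.018],[0,0,0]],[0.087,[0,0,0.01],[0,0,0]],[0.087,[0,0,0.01],[0,0,0]],[0.087,[0,0,0.01],[0,0,0]],[0.087,[0,0,0.01],[0,0,0]],[0.087,[0,0,0],[0,0,0]],[0.087,[0,0,0],[0,0,0]]]'
python3 -c "
from h import *
tool([.4496,-.1523,.042],down(81.8))"
```

```text
time_s: 13.98
tcp_pos: [0.4513, -0.1519, 0.0434]
tool_rot: [0.07, 0.998, -0.0, -0.0]
ft_force: [-0.1, -0.0, -0.1]
opening: 0.0872
t 13.98 q [-0.19  0.16  0.49  2.1  -0.1   0.9   1.79] pos [ 0.4513 -0.1519  0.0434] yaw_y 82.02 z [-0.001 -0.    -1.   ] open 0.0872 F [-0.1 -0.  -0.1]
shift tool [ 0.0016 -0.0006  0.0014]
turn tool [-0.0001 -0.0007  0.0038]
```

```bash
python3 -m creep '[[0.087,[0.0015,0,0.001],[0,0,0.003]],[0.087,[0,0,0],[0,0,0]],[0.044,[0,0,0],[0,0,0]],[0.044,[0,0,0],[0,0,0]],[0.044,[0,0,0],[0,0,0]],[0.044,[0,0,0],[0,0,0]],[0.044,[0,0,0],[0,0,0]],[0.03,[0,0,0],[0,0,0]],[0.03,[0,0,0],[0,0,0]],[0.03,[0,0,0],[0,0,0]]]' 20
python3 -c "
from h import *
tool([.4496,-.1523,.042],down(81.8))"
```

```text
time_s: 14.82
tcp_pos: [0.45, -0.1517, 0.0426]
tool_rot: [0.071, 0.997, 0.0, 0.0]
ft_force: [0.5, 0.6, -0.1]
opening: 0.0461
t 14.82 q [-0.19  0.16  0.49  2.1  -0.1   0.9   1.79] pos [ 0.45   -0.1517  0.0426] yaw_y 81.85 z [ 0.  0. -1.] open 0.0461 F [ 0.5  0.6 -0.1]
shift tool [ 0.0003 -0.0007  0.0006]
turn tool [0.0001 0.0001 0.0009]
```

```bash
python3 -m creep '[[0.03,[0,0,0],[0,0,0]],[0.03,[0,0,0],[0,0,0]],[0.03,[0,0,-0.01],[0,0,0]],[0.03,[0,0,-0.02],[0,0,0]],[0.03,[0,0,-0.03],[0,0,0]],[0.03,[0,0,-0.03],[0,0,0]],[0.03,[0,0,-0.03],[0,0,0]],[0.03,[0,0,-0.03],[0,0,0]],[0.03,[0,0,-0.02],[0,0,0]],[0.03,[0,0,0],[0,0,0]],[0.03,[0,0,0],[0,0,0]]]' 40
python3 - <<'E'
from h import *
tool([.4496,-.1523,.042],down(81.8))
t=Cam("top");s=Cam("side")
T=lambda x,y:np.array([298+x/14-.46,105+y/14-.46]); S=lambda x,y:np.array([345+x/15-.47,138+y/15-.47])
C={k:tri(t,T(*a),s,S(*b)) for k,a,b in(("RL",(397,240),(330,190)),("RR",(690,265),(600,300)),("FR",(645,515),(465,440)),("FL",(352,478),(165,365)))}
for k,v in C.items(): print(k,v.round(4))
for a,b in(("RL","FL"),("RR","FR")): d=C[a]-C[b]; print(a,b,"len",np.linalg.norm(d).round(4),"tilt",np.degrees(np.arctan2(d[2],np.hypot(*d[:2]))).round(1),"yaw",np.degrees(np.arctan2(d[1],d[0])).round(1))
for a,b in(("RL","RR"),("FL","FR")): d=C[a]-C[b]; print(a,b,"len",np.linalg.norm(d).round(4),"dz",d[2].round(4),"yaw-90",(np.degrees(np.arctan2(d[1],d[0]))-90).round(1))
n=lambda c,p,q:np.cross(c.ray(p)[1],c.ray(q)[1])
nt=n(t,T(496,540),T(478,650)); nt/=np.linalg.norm(nt)
o,d=s.ray(S(178,652)); k=nt@(t.c-o)/(nt@d); L=o+k*d; print("lens",L.round(4))
for p in((257,555),(262,550),(252,560),(262,560)):
    ns=n(s,S(178,652),S(*p)); a=np.cross(nt,ns); a/=np.linalg.norm(a); a*=np.sign(a[0]); print("axis",a.round(3),"tilt",np.degrees(np.arcsin(a[2])).round(1),"yaw",np.degrees(np.arctan2(a[1],a[0])).round(1))
print("top rim in top pic",T(478,655), "lens proj",t.proj(L))
E
```

```text
time_s: 15.73
tcp_pos: [0.4503, -0.1519, 0.2135]
tool_rot: [0.071, 0.997, 0.0, 0.001]
ft_force: [-0.5, -0.5, -2.8]
opening: 0.0458
t 15.73 q [-0.23 -0.06  0.48  1.92  0.03  1.27  1.68] pos [ 0.4503 -0.1519  0.2135] yaw_y 81.84 z [ 0.002  0.    -1.   ] open 0.0458 F [-0.5 -0.5 -2.8]
shift tool [ 0.001  -0.0006  0.1715]
turn tool [0.0004 0.0023 0.0007]
RL [ 0.7711 -0.1855  0.3134]
RR [ 0.7645 -0.2377  0.318 ]
FR [ 0.7216 -0.2341  0.3106]
FL [ 0.7306 -0.1804  0.2968]
RL FL len 0.044 tilt 22.1 yaw -7.2
RR FR len 0.0437 tilt 9.7 yaw -4.8
RL RR len 0.0528 dz -0.0046 yaw-90 -7.1
FL FR len 0.0562 dz -0.0138 yaw-90 -9.5
lens [ 0.7016 -0.2071  0.2688]
axis [ 0.875 -0.082  0.477] tilt 28.5 yaw -5.3
axis [ 0.879 -0.083  0.469] tilt 28.0 yaw -5.4
axis [ 0.871 -0.08   0.485] tilt 29.0 yaw -5.2
axis [ 0.912 -0.099  0.397] tilt 23.4 yaw -6.2
top rim in top pic [331.68285714 151.32571429] lens proj [[331.58099019 151.59109168]]
```

```bash
python3 - <<'E'
from h import *
t=Cam("top");s=Cam("side")
cv2.imwrite("pics/s_raw.png",s.im);cv2.imwrite("pics/t_raw.png",t.im)
x0,y0,x1,y1=347,140,392,188
g=cv2.resize(s.im[y0:y1,x0:x1],None,fx=12,fy=12,interpolation=cv2.INTER_LANCZOS4)
lut=np.clip((np.arange(256)/255.)**.55*255,0,255).astype(np.uint8)
cv2.imwrite("pics/s13.png",cv2.LUT(g,lut))
g=cv2.resize(t.im[105:190,295:355],None,fx=7,fy=7,interpolation=cv2.INTER_LANCZOS4)
cv2.imwrite("pics/t13.png",g)
E
```

```text
(no output)
```

View pics/s13.png

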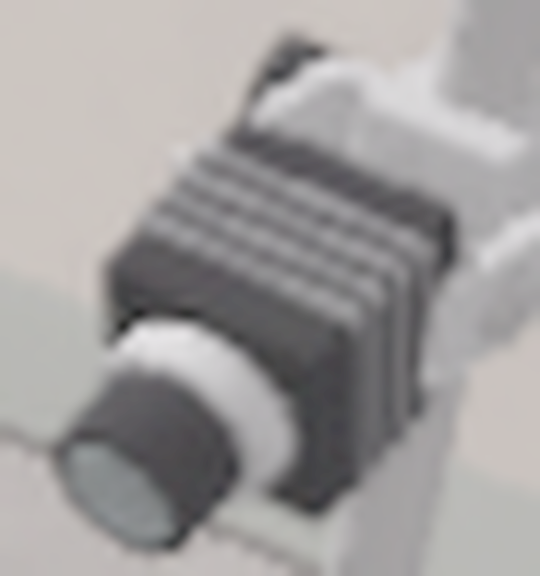

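View pics/t13.png

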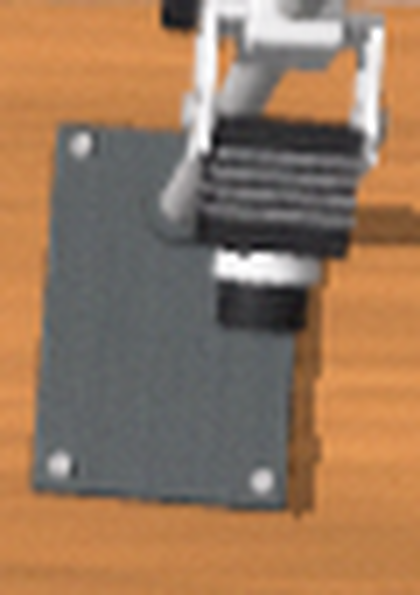

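```bash
python3 - <<'E'
from h import *
t=Cam("top");s=Cam("side")
T=lambda p:np.array([295+p[0]/7-.43,105+p[1]/7-.43]); S=lambda p:np.array([347+p[0]/12-.46,140+p[1]/12-.46])
f=lambda p,z=.015:t.onz(T(p),z)
B=[f(p) for p in((80,145),(58,464),(262,480))]; d=B[0]-B[1]; e=B[1]-B[2]
print("bolts yaw",np.degrees(np.arctan2(d[1],d[0])).round(2),(np.degrees(np.arctan2(e[1],e[0]))-90).round(2),np.linalg.norm(d),np.linalg.norm(e)); cen=(B[0]+B[2])/2; print("base centre",cen)
E_=[f(p,.014) for p in((57,125),(33,490),(283,508))]; d=E_[0]-E_[1];e=E_[1]-E_[2]; print("edges yaw",np.degrees(np.arctan2(d[1],d[0])).round(2),(np.degrees(np.arctan2(e[1],e[0]))-90).round(2),np.linalg.norm(d),np.linalg.norm(e),(E_[0]+E_[2])/2)
for yaw in(-3.5,-5):
  y=np.radians(yaw); n=np.array([-np.sin(y),np.cos(y),0])
  for nm,p,q in(("TL",(110,262),(240,133)),("TR",(350,325),(455,220)),("BR",(320,515),(420,410)),("barL",(57,445),(112,367)),("barR",(185,548),(240,470)),("axis",(121,495),(215,388)),("axis2",(121,495),(320,282))):
    a=np.cross(n,np.cross(s.ray(S(p))[1],s.ray(S(q))[1])); a/=np.linalg.norm(a)*np.sign(a[0]); print(yaw,nm,np.degrees(np.arcsin(a[2])).round(1))
# lens: side ray with vertical axis plane
  x=np.array([np.cos(y),np.sin(y),0])
n2=np.cross(t.ray(T((264,262)))[1],t.ray(T((261,325)))[1])
o,dd=s.ray(S((121,495))); print("lens via barrel plane",(o+dd*(n2@(t.c-o)/(n2@dd))).round(4))
y=np.radians(-4); n=np.array([-np.sin(y),np.cos(y),0]); print("lens via base mid-plane",(o+dd*(n@(cen-o)/(n@dd))).round(4))
for k,a,b in(("RL",(215,118),(240,133)),("RR",(363,130),(455,222)),("FR",(345,257),(350,325)),("FL",(198,240),(110,265))): print(k,tri(t,T(a),s,S(b)).round(4))
E
```

```text
bolts yaw -3.98 -3.85 0.1555589217385143 0.09624935740743214
base centre [ 0.76961494 -0.21127716  0.015     ]
edges yaw -3.75 -3.47 0.17802422976762447 0.11785191951681767 [ 0.76810204 -0.21079907  0.014     ]
-3.5 TL 14.9
-3.5 TR 13.3
-3.5 BR 14.7
-3.5 barL 34.3
-3.5 barR 33.8
-3.5 axis 20.7
-3.5 axis2 17.2
-5 TL 17.4
-5 TR 16.0
-5 BR 17.7
-5 barL 36.8
-5 barR 36.6
-5 axis 23.4
-5 axis2 20.0
lens via barrel plane [ 0.7015 -0.2076  0.2697]
lens via base mid-plane [ 0.7035 -0.2067  0.2681]
RL [ 0.7727 -0.1846  0.3109]
RR [ 0.7661 -0.2372  0.3156]
FR [ 0.7215 -0.2345  0.3116]
FL [ 0.73   -0.1808  0.298 ]
```

```bash
python3 - <<'E'
from h import *
s=Cam("side")
S=lambda p:np.array([347+p[0]/12-.46,140+p[1]/12-.46])
y=np.radians(-3.8); n=np.array([-np.sin(y),np.cos(y),0]); x=np.array([np.cos(y),np.sin(y),0]); c=np.array([.7025,-.2072,.269])
for w in(.024,.026,.028):
  P={}
  for k,p,sg in(("lens",(121,495),0),("TRf",(350,325),-1),("TRr",(455,220),-1),("BRf",(320,515),-1),("BRr",(422,408),-1),("TLf",(110,262),1),("TLr",(242,131),1)):
    o,d=s.ray(S(p)); Q=o+d*((n@(c+sg*w*n-o))/(n@d)); P[k]=np.array([(Q-c)@x,Q[2]])
  ang=lambda a,b:np.degrees(np.arctan2(P[b][1]-P[a][1],P[b][0]-P[a][0])).round(1)
  L=lambda a,b:np.linalg.norm(P[a]-P[b]).round(4)
  print(w,"top R",ang("TRf","TRr"),L("TRf","TRr"),"bot R",ang("BRf","BRr"),L("BRf","BRr"),"front R",ang("BRf","TRf"),L("BRf","TRf"),"back R",ang("BRr","TRr"),"top L",ang("TLf","TLr"),L("TLf","TLr"),"TRf vs TLf",P["TRf"].round(4),P["TLf"].round(4))
  fc=(P["TRf"]+P["BRf"])/2; rc=(P["TRr"]+P["BRr"])/2; l=P["lens"]
  for q in(fc,rc): print("   lens->",q.round(4),np.degrees(np.arctan2(*(q-l)[::-1])).round(1),np.linalg.norm(q-l).round(4))
E
```

```text
0.024 top R 13.8 0.0356 bot R 15.2 0.0355 front R 95.5 0.0487 back R 95.3 top L 15.4 0.0445 TRf vs TLf [0.0323 0.3059] [0.0221 0.3028]
   lens-> [0.0347 0.2816] 19.9 0.037
   lens-> [0.0691 0.2905] 17.3 0.0725
0.026 top R 13.8 0.0354 bot R 15.2 0.0353 front R 95.5 0.0485 back R 95.3 top L 15.4 0.0448 TRf vs TLf [0.0283 0.3088] [0.0256 0.3002]
   lens-> [0.0306 0.2847] 26.9 0.0345
   lens-> [0.0648 0.2935] 20.7 0.0695
0.028 top R 13.8 0.0352 bot R 15.2 0.0351 front R 95.5 0.0482 back R 95.3 top L 15.4 0.045 TRf vs TLf [0.0242 0.3117] [0.0291 0.2976]
   lens-> [0.0265 0.2877] 35.0 0.0326
   lens-> [0.0606 0.2965] 24.4 0.0667
```

```bash
python3 - <<'E'
from h import *
t=Cam("top")
cv2.imwrite("pics/t14.png",cv2.resize(t.im[125:185,395:470],None,fx=10,fy=10,interpolation=cv2.INTER_LANCZOS4))
y=np.radians(-3.8);x=np.array([np.cos(y),np.sin(y)]);cb=np.array([.7690,-.2110])+.05*x
print(cb); top=t.onz((693.5/1.5,211/1.5),0); print(top)
l=(top[:2]-cb)/.389; print("shadow shift per m height",l)
E
```

```text
[ 0.81889007 -0.2143137 ]
[ 0.80789819 -0.69589599  0.        ]
shadow shift per m height [-0.02825677 -1.23800075]
```

View pics/t14.png

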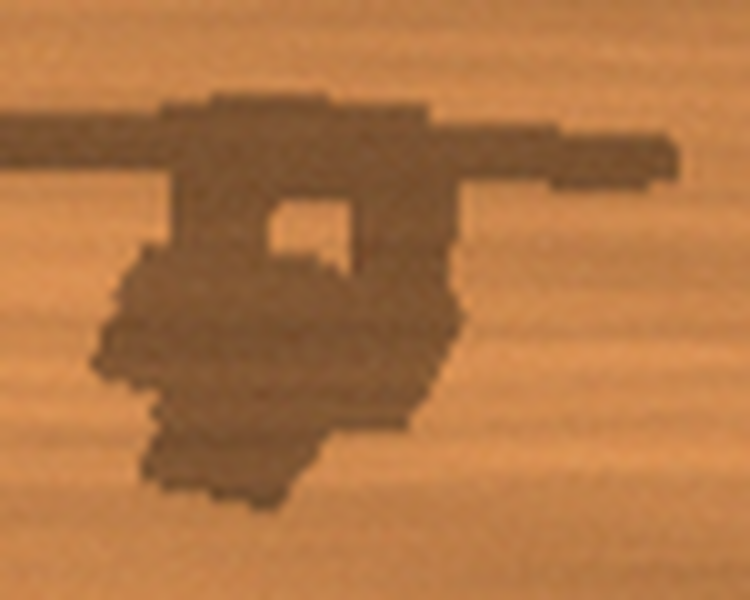

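```bash
python3 - <<'E'
from h import *
from scipy.optimize import brentq
t=Cam("top")
G=lambda p:t.onz((395+p[0]/10-.45,125+p[1]/10-.45),0)[:2]
# column shadow direction from its two ends in the shadow picture
a,b=G((10,142)),G((670,158)); d=b-a; print("col shadow dir dx/dy",d[0]/d[1])
tipc=G((668,160)); cb=np.array([.8189,-.2143]); l=(tipc-cb)/.389; print("l",l)
yaw=np.radians(-3.8)
def solve(p,q,kind,lab):
    d=G(q)-G(p); 
    def f(tt):
        v=np.array([-np.cos(tt)*np.cos(yaw),-np.cos(tt)*np.sin(yaw),-np.sin(tt)]) if kind=="ax" else np.array([-np.sin(tt)*np.cos(yaw),-np.sin(tt)*np.sin(yaw),np.cos(tt)])
        g=v[:2]+l*v[2]; return g[0]*d[1]-g[1]*d[0]
    print(lab,np.degrees(brentq(f,-.3,1.0)).round(1))
solve((460,320),(410,425),"ax","head top-right edge")
solve((150,245),(95,365),"ax","head bottom-left edge")
solve((328,432),(280,502),"ax","barrel right")
solve((158,405),(143,470),"ax","barrel left")
solve((148,482),(270,510),"up","lens face")
for L in([.7025,-.2072,.269],[.7015,-.2076,.2697]):
    L=np.array(L); g=L[:2]+l*L[2]; print("lens shadow px in crop",((t.proj([[*g,0]])-[395,125]+.45)*10).round(0))
    for r in (.017,):
      for tt in (.26,.31,.36):
        x=np.array([np.cos(tt)*np.cos(yaw),np.cos(tt)*np.sin(yaw),np.sin(tt)]);yy=np.array([-np.sin(yaw),np.cos(yaw),0]);z=np.cross(x,yy)
        C=[L+r*(np.cos(q)*yy+np.sin(q)*z) for q in np.linspace(0,6.28,40)]
        e=((t.proj([[*(c[:2]+l*c[2]),0] for c in C])-[395,125]+.45)*10); i=[e[:,0].argmin(),e[:,0].argmax(),e[:,1].argmax()]; print(tt,"rim ext L,R,bottom",e[i].round(0).tolist())
E
```

```text
col shadow dir dx/dy 0.012847299705773666
l [-0.02734961 -1.22960572]
head top-right edge 19.5
head bottom-left edge 18.4
barrel right 27.1
barrel left 8.9
lens face 13.7
lens shadow px in crop [[220. 486.]]
0.26 rim ext L,R,bottom [[141.0, 472.0], [299.0, 500.0], [289.0, 501.0]]
0.31 rim ext L,R,bottom [[141.0, 470.0], [298.0, 502.0], [288.0, 503.0]]
0.36 rim ext L,R,bottom [[142.0, 469.0], [297.0, 503.0], [287.0, 506.0]]
lens shadow px in crop [[224. 489.]]
0.26 rim ext L,R,bottom [[145.0, 475.0], [303.0, 503.0], [293.0, 504.0]]
0.31 rim ext L,R,bottom [[145.0, 473.0], [302.0, 505.0], [292.0, 506.0]]
0.36 rim ext L,R,bottom [[146.0, 472.0], [301.0, 506.0], [291.0, 509.0]]
```

```bash
cat >> h.py <<'E'
L0=np.array([.702,-.2074,.2693]); ps=np.radians(-3.8)
def lensR(t=.31):
    x=np.array([np.cos(t)*np.cos(ps),np.cos(t)*np.sin(ps),np.sin(t)]);y=np.array([-np.sin(ps),np.cos(ps),0]);return np.column_stack([x,y,np.cross(x,y)])
def target(t=.31,bore=(0,0,.0026)):
    M=lensR(t); Rt=np.column_stack([-M[:,0],M[:,1],-M[:,2]]); B=L0-.15*M[:,0]; return B-Rt@np.array(bore),Rt
E
python3 -c "
from h import *
p,Rt=target(); print(p); tool(p,Rt)
d=(R.from_quat(readout.observe()['tool_rot']).inv()*R.from_matrix(Rt)); print(R.from_matrix(Rt).inv().apply(p-readout.observe()['tcp_pos']))"
```

```text
[ 0.55867262 -0.19788021  0.22601727]
t 16.18 q [-0.23 -0.05  0.48  1.93  0.03  1.27  1.68] pos [ 0.4496 -0.1517  0.2119] yaw_y 81.85 z [-0.001 -0.    -1.   ] open 0.0455 F [-0.   0.5 -1.7]
shift tool [-0.1145 -0.0303 -0.0142]
turn tool [-0.0119 -0.3111 -0.0754]
[-0.11082613 -0.03889558  0.02069551]
```

```bash
python3 -m creep '[[0.03,[0,0,0],[-0.003,-0.0778,-0.0189]],[0.03,[0,0,0],[-0.003,-0.0778,-0.0189]],[0.03,[0,0,0],[-0.003,-0.0778,-0.0189]],[0.03,[0,0,0],[-0.003,-0.0778,-0.0189]],[0.03,[-0.018,-0.0065,0.0035],[0,0,0]],[0.03,[-0.018,-0.0065,0.0035],[0,0,0]],[0.03,[-0.018,-0.0065,0.0035],[0,0,0]],[0.03,[-0.018,-0.0065,0.0035],[0,0,0]],[0.03,[-0.018,-0.0065,0.0035],[0,0,0]],[0.03,[-0.018,-0.0065,0.0035],[0,0,0]],[0.03,[0,0,0],[0,0,0]],[0.03,[0,0,0],[0,0,0]]]'
python3 -m creep '[[0.03,[0,0,0],[0,0,0]],[0.03,[0,0,0],[0,0,0]],[0.03,[0,0,0],[0,0,0]]]'
python3 -c "
from h import *
p,Rt=target(); tool(p,Rt)
s=Cam('side');s.crop(270,110,400,220,6,'pics/s15.png')
t=Cam('top');t.crop(250,100,370,210,6,'pics/t15.png')"
```

```text
time_s: 17.18
tcp_pos: [0.5564, -0.198, 0.2249]
tool_rot: [0.033, 0.988, -0.005, 0.154]
ft_force: [-0.7, 0.1, -2.6]
opening: 0.0457
time_s: 17.43
tcp_pos: [0.5557, -0.1974, 0.2255]
tool_rot: [0.033, 0.987, -0.005, 0.155]
ft_force: [-0.4, -0.2, -2.1]
opening: 0.046
t 17.43 q [-0.16 -0.02  0.51  1.9  -0.09  0.96  1.89] pos [ 0.5557 -0.1974  0.2255] yaw_y 86.23 z [ 0.305 -0.019 -0.952] open 0.046 F [-0.4 -0.2 -2.1]
shift tool [-0.0031 -0.0002  0.0004]
turn tool [0.001  0.001  0.0002]
```

View pics/s15.png

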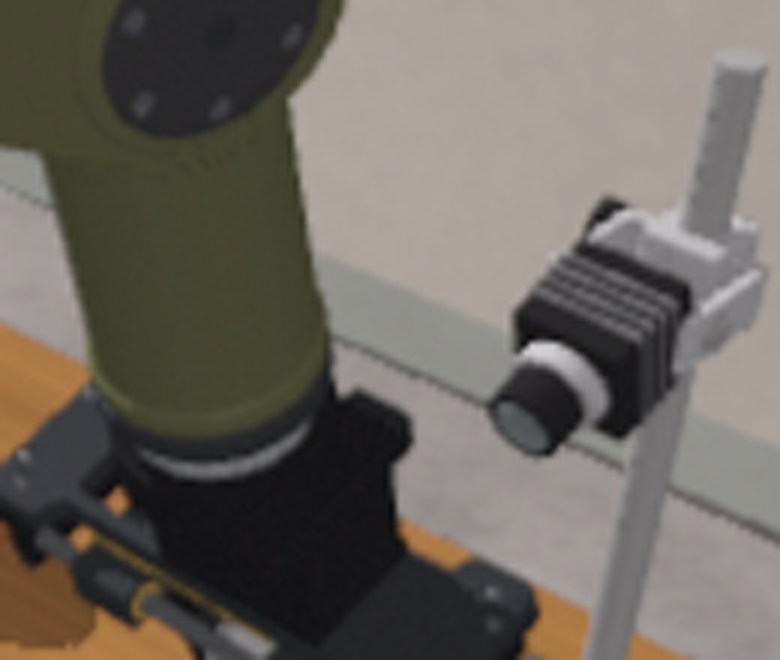

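View pics/t15.png

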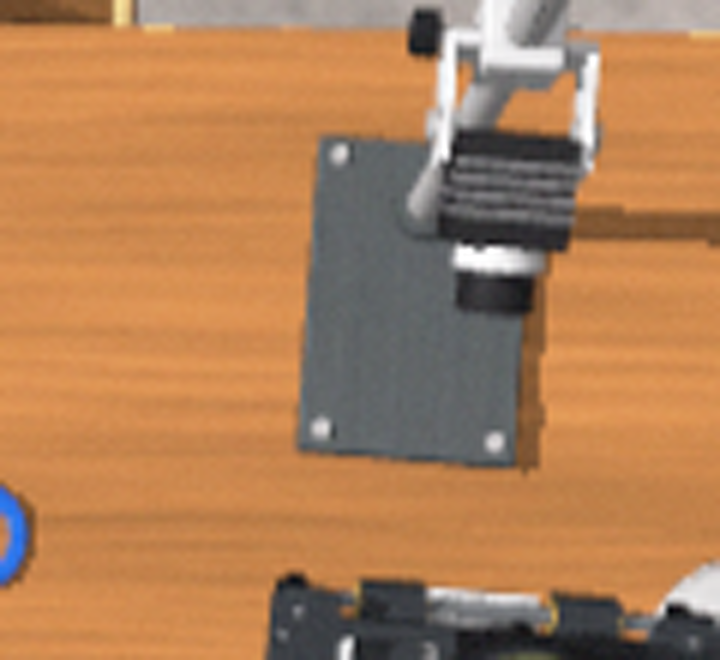

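```bash
python3 -m creep '[[0.03,[-0.0015,0,0],[0,0,0]],[0.03,[-0.0015,0,0],[0,0,0]],[0.03,[0,0,0],[0,0,0]],[0.03,[0,0,0],[0,0,0]],[0.03,[0,0,0],[0,0,0]],[0.03,[0,0,0],[0,0,0]]]'
python3 -c "
from h import *
p,Rt=target(); tool(p,Rt)
s=Cam('side');s.crop(260,160,370,250,7,'pics/s16.png'); print((s.proj([target()[0]])-[260,160])*7)
t=Cam('top');cv2.imwrite('pics/t16.png',cv2.resize(t.im,(768,576)))"
```

```text
time_s: 18.03
tcp_pos: [0.5592, -0.198, 0.2265]
tool_rot: [0.033, 0.987, -0.005, 0.155]
ft_force: [-0.3, -0.3, -1.2]
opening: 0.0458
t 18.03 q [-0.16 -0.01  0.51  1.9  -0.1   0.96  1.89] pos [ 0.5592 -0.198   0.2265] yaw_y 86.22 z [ 0.306 -0.02  -0.952] open 0.0458 F [-0.3 -0.3 -1.2]
shift tool [0.0006 0.0001 0.0003]
turn tool [0.0003 0.0013 0.0002]
[[396.64145629 439.4430023 ]]
```

View pics/s16.png

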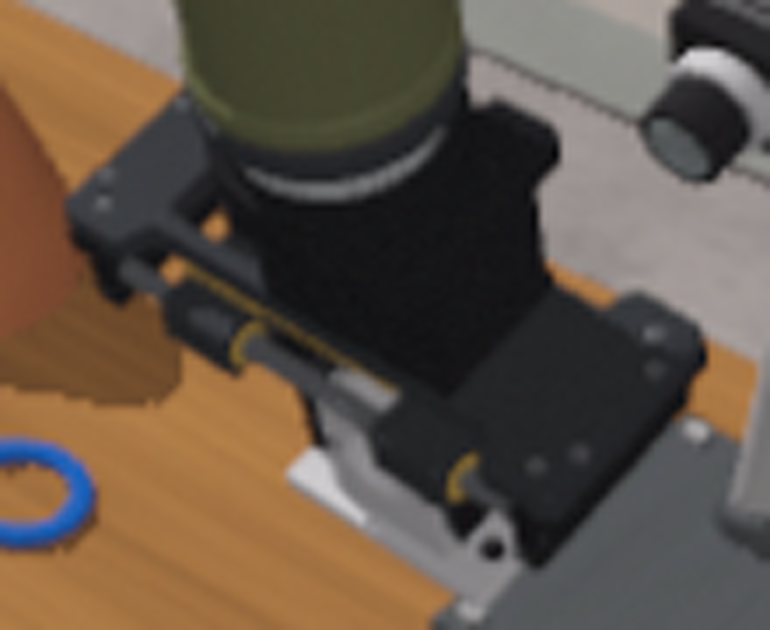

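View pics/t16.png

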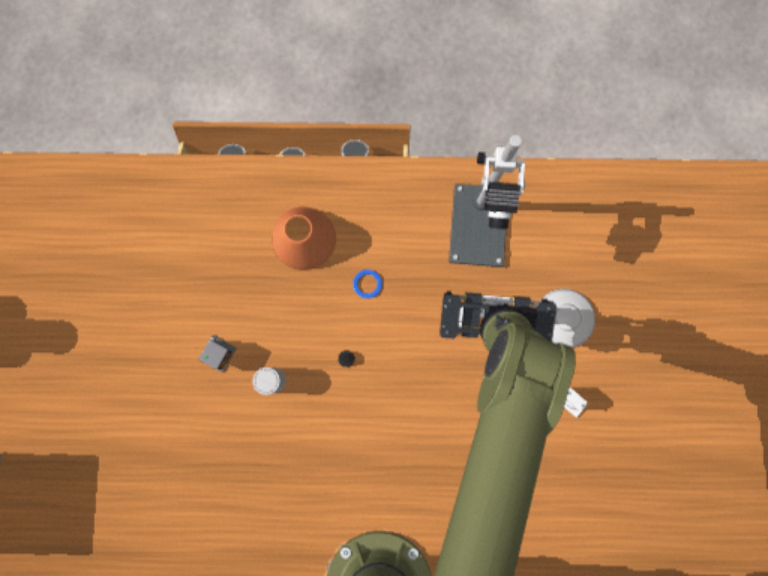

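```bash
python3 - <<'E'
from h import *
s=Cam("side"); o=readout.observe(); Rt=R.from_quat(o["tool_rot"])
def pr(v): return ((s.proj([o["tcp_pos"]+Rt.apply(v)])-[260,160]+.43)*7).round(0).tolist()
print("hole -y",pr([0,-.0333,.0346]),"hole +y",pr([0,.0333,.0346]))
for x in(-.018,.018):
  for y in(-.042,.042): print(x,y,"top",pr([x,y,.0346]),"bottom",pr([x,y,.0426]))
s.crop(300,215,345,250,16,"pics/s17.png"); print(s.proj([L0]))
print("px per mm tool x,y,z",[((np.array(pr(np.array([0,-.0333,.0346])+d))-np.array(pr([0,-.0333,.0346])))/10/7).round(2).tolist() for d in np.eye(3)*.01])
E
```

```text
hole -y [[493.0, 550.0]] hole +y [[336.0, 450.0]]
-0.018 -0.042 top [[549.0, 525.0]] bottom [[551.0, 538.0]]
-0.018 0.042 top [[350.0, 402.0]] bottom [[353.0, 415.0]]
0.018 -0.042 top [[480.0, 602.0]] bottom [[483.0, 615.0]]
0.018 0.042 top [[282.0, 474.0]] bottom [[285.0, 487.0]]
[[356.64722692 180.78941511]]
px per mm tool x,y,z [[[-0.27, 0.3]], [[-0.34, -0.23]], [[0.04, 0.23]]]
```

View pics/s17.png

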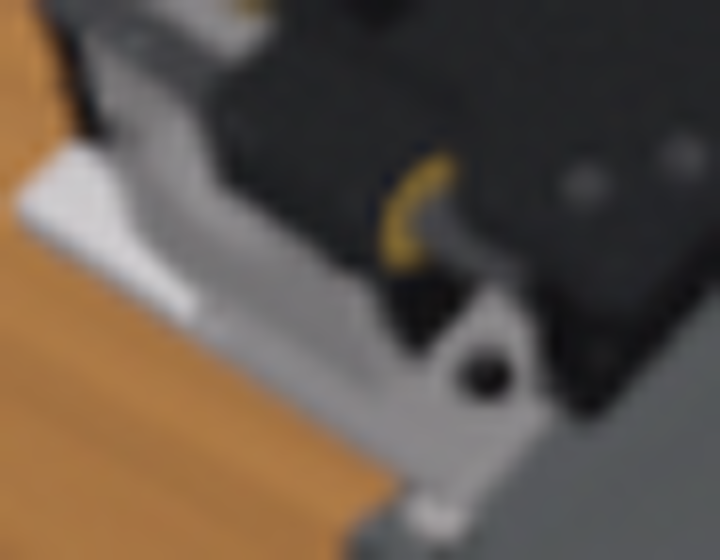

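```bash
python3 - <<'E'
from h import *
from scipy.optimize import brentq
s=Cam("side");t=Cam("top")
G=lambda p:t.onz((395+p[0]/10-.45,125+p[1]/10-.45),0)
S=lambda p:np.array([347+p[0]/12-.46,140+p[1]/12-.46])
l=np.array([-.02735,-1.2296,-0]); ld=np.array([.02735,1.2296,1.])  # toward light per m height
def tri2(gp,sp):
    A,y=[],[]
    for o,d in((G(gp),ld/np.linalg.norm(ld)),s.ray(S(sp))): M=np.eye(3)-np.outer(d,d);A.append(M);y.append(M@o)
    x=np.linalg.lstsq(np.vstack(A),np.hstack(y),rcond=None)
    return x[0],np.sqrt(x[1][0]) if len(x[1]) else 0
L,e=tri2((222,488),(121,495)); print("lens",L.round(4),e.round(4))
for hs in((265,336),(280,324),(272,330)):
    H,e=tri2((279,339),hs); d=H-L; print("head",H.round(4),e.round(4),"dist",np.linalg.norm(d).round(4),"tilt",np.degrees(np.arctan2(d[2],np.hypot(d[0],d[1]))).round(1),"yaw",np.degrees(np.arctan2(d[1],d[0])).round(1), "top px",t.proj([H]))
# tilt from shadow axis only with yaw -3.8
d=(G((279,339))-G((222,488)))[:2]; y=np.radians(-3.8)
f=lambda a:(lambda g:g[0]*d[1]-g[1]*d[0])(np.array([np.cos(a)*np.cos(y),np.cos(a)*np.sin(y)])+l[:2]*np.sin(a)); print("shadow axis tilt",np.degrees(brentq(f,-.2,1)))
# corners triangulated with shadow
C={k:tri2(a,b) for k,a,b in(("TRf",(410,425),(350,325)),("TRr",(460,320),(455,220)))}
for k,v in C.items(): print(k,v[0].round(4),v[1].round(4))
d=C["TRr"][0]-C["TRf"][0]; print(np.degrees(np.arctan2(d[2],np.hypot(d[0],d[1]))),np.degrees(np.arctan2(d[1],d[0])))
E
```

```text
lens [ 0.7017 -0.2074  0.2694] 0.0001
head [ 0.7522 -0.2094  0.2836] 0.0018 dist 0.0524 tilt 15.6 yaw -2.2 top px [[333.22674061 131.82999267]]
head [ 0.7534 -0.21    0.2849] 0.0008 dist 0.054 tilt 16.7 yaw -2.9 top px [[333.55951866 131.2608708 ]]
head [ 0.7528 -0.2096  0.2842] 0.0005 dist 0.0532 tilt 16.2 yaw -2.5 top px [[333.37017537 131.5524253 ]]
shadow axis tilt 15.511002102440376
TRf [ 0.7275 -0.2323  0.3052] 0.0063
TRr [ 0.7625 -0.2358  0.3153] 0.0035
15.946964647546782 -5.718568968333284
```

```bash
sed -i 's/L0=np.array.*; ps/L0=np.array([.7018,-.2074,.2694]); ps/' h.py; python3 -c "
from h import *
p,Rt=target(.29); print(p);tool(p,Rt)"
```

```text
[ 0.55763759 -0.19782474  0.2289986 ]
t 18.28 q [-0.16 -0.01  0.51  1.9  -0.1   0.96  1.89] pos [ 0.5592 -0.198   0.2265] yaw_y 86.22 z [ 0.306 -0.02  -0.952] open 0.0458 F [ 0.1 -0.3 -1.5]
shift tool [ 0.0007  0.0001 -0.0028]
turn tool [0.0003 0.0214 0.0002]
```

```bash
python3 -m creep '[[0.03,[0.0007,0,-0.0028],[0,0,0]],[0.03,[0,0,0],[0,0.01,0]],[0.03,[0,0,0],[0,0.011,0]],[0.03,[0,0,0],[0,0,0]],[0.03,[0,0,0],[0,0,0]],[0.03,[0,0,0],[0,0,0]],[0.03,[0,0,0],[0,0,0]],[0.03,[0,0,0],[0,0,0]],[0.03,[0,0,0],[0,0,0]]]'
python3 -c "
from h import *
p,Rt=target(.29); tool(p,Rt); print(readout.observe()['qd'].round(4))
s=Cam('side');o=readout.observe(); Rt=R.from_quat(o['tool_rot'])
for v in([0,-.0333,.0346],[.018,.042,.0346],[0,0,.0026]): print(((s.proj([o['tcp_pos']+Rt.apply(v)])-[260,150]+.42)*6).round(0))
im=cv2.resize(s.im[150:260,260:390],None,fx=6,fy=6,interpolation=cv2.INTER_CUBIC)
M=lensR(.29); 
for k in np.linspace(-.15,.08,12):
    q=(s.proj([L0+k*M[:,0]])[0]-[260,150]+.42)*6; cv2.circle(im,tuple(int(v) for v in q),3,(0,0,255),-1)
cv2.imwrite('pics/s18.png',im)
cv2.imwrite('pics/full18.png',cv2.resize(s.im,(768,576)))"
```

```text
time_s: 19.03
tcp_pos: [0.5576, -0.1979, 0.229]
tool_rot: [0.033, 0.989, -0.005, 0.145]
ft_force: [-0.1, 0.3, -2.6]
opening: 0.0459
t 19.03 q [-0.16 -0.    0.51  1.88 -0.09  0.99  1.89] pos [ 0.5576 -0.1979  0.229 ] yaw_y 86.21 z [ 0.286 -0.019 -0.958] open 0.0459 F [-0.1  0.3 -2.6]
shift tool [-0.      0.0001 -0.    ]
turn tool [0.0003 0.0003 0.0001]
[ 0.0008 -0.0027  0.0011  0.0004  0.     -0.0002  0.0013]
[[420. 530.]]
[[238. 464.]]
[[342. 439.]]
```

View pics/s18.png

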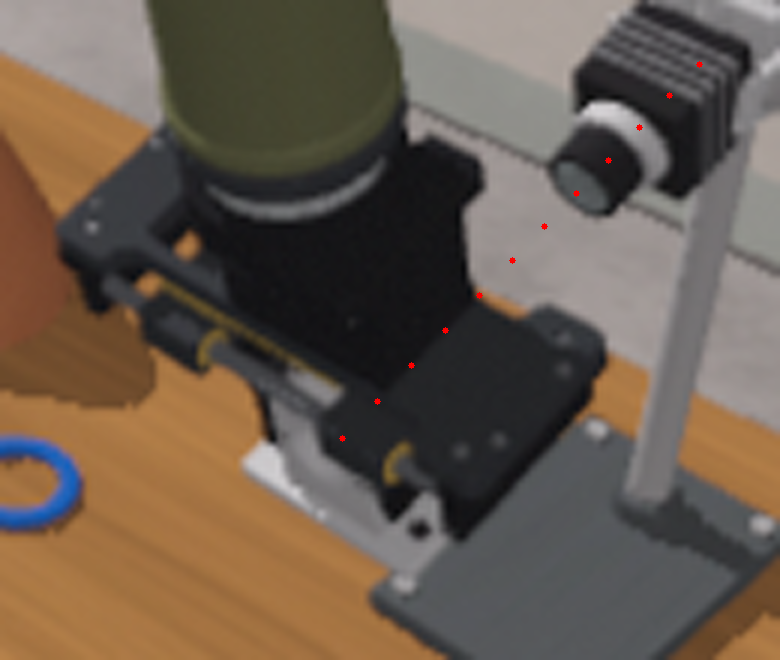

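View pics/full18.png

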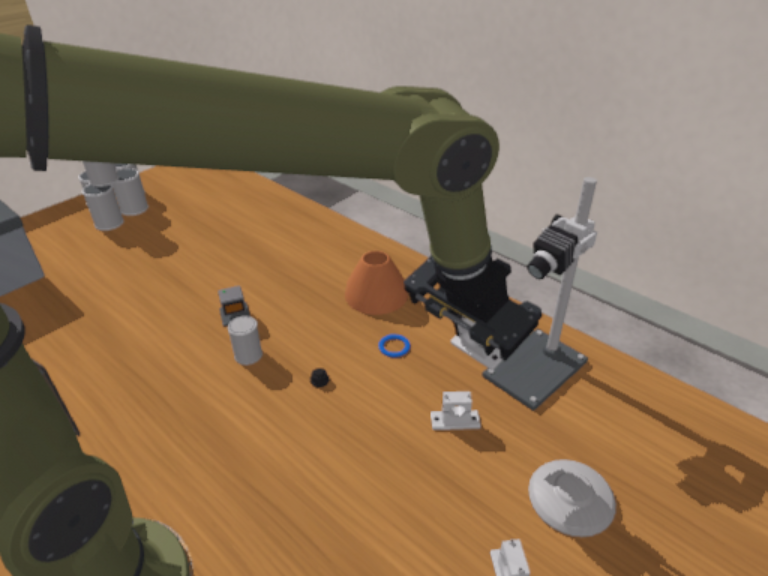

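```bash
python3 - <<'E'
from h import *
s=Cam("side");t=Cam("top")
T=lambda p:np.array([295+p[0]/7-.43,105+p[1]/7-.43]); S=lambda p:np.array([347+p[0]/12-.46,140+p[1]/12-.46])
P=tri(t,T((189,108)),s,S((183,155))); M=lensR(0); print(P,M.T@(P-L0),t.proj([P]),T((189,108)),s.proj([P]),S((183,155)))
d=M.T@(P-L0); print(np.degrees(np.arctan2(d[2],d[0])),np.hypot(d[0],d[2]))
cv2.imwrite("pics/t19.png",cv2.resize(t.im[105:150,312:357],None,fx=16,fy=16,interpolation=cv2.INTER_LANCZOS4))
cv2.imwrite("pics/s19.png",cv2.LUT(cv2.resize(s.im[140:185,352:400],None,fx=16,fy=16,interpolation=cv2.INTER_LANCZOS4),np.clip((np.arange(256)/255.)**.6*255,0,255).astype(np.uint8)))
E
```

```text
[ 0.7779574  -0.17404723  0.29954349] [0.07377954 0.03832669 0.03014349] [[320.86581129 120.53938605]] [321.57       119.99857143] [[362.72585506 152.26689933]] [361.79       152.45666667]
22.223039265797343 0.07969975635852526
```

View pics/t19.png

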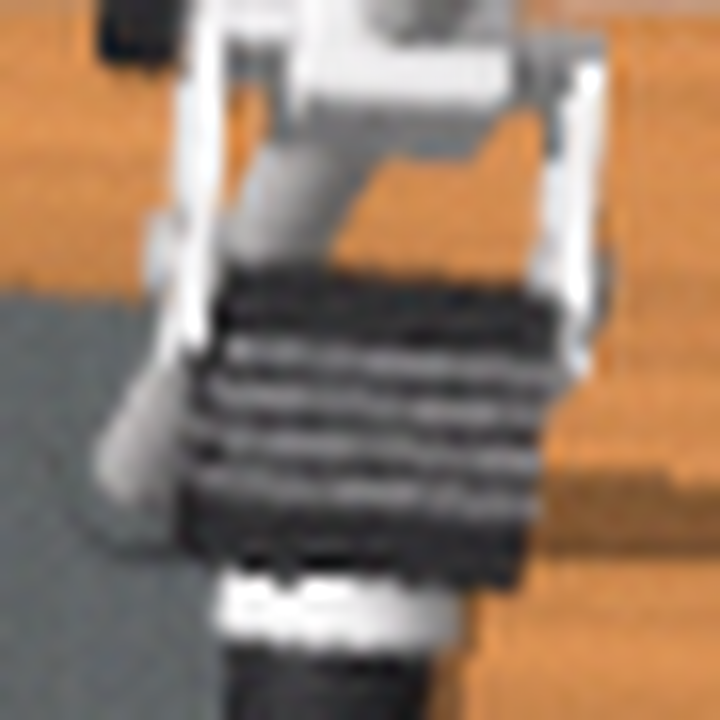

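View pics/s19.png

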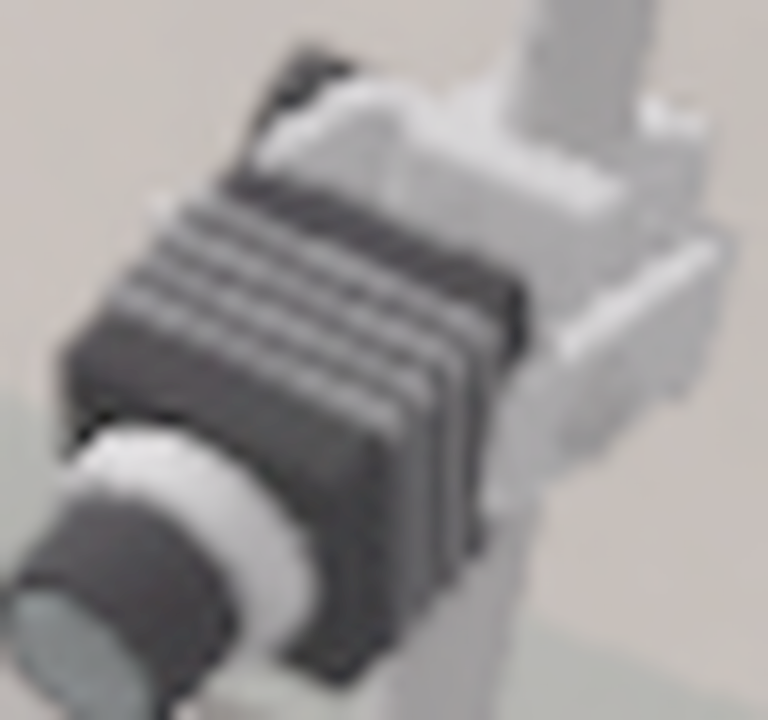

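```bash
python3 - <<'E'
from h import *
s=Cam("side");t=Cam("top")
for a in(.25,.28,.31,.34,.37):
    M=lensR(a); P=L0+.08*M[:,0]; print(a,"side left nub",[s.proj([P+w*M[:,1]])[0].round(1).tolist() for w in(.036,.040)],"top nubs",[t.proj([P+w*M[:,1]])[0].round(1).tolist() for w in(.038,-.038)])
print("seen side",(361.5,152.3),"top",(312+160/16-.47,105+255/16-.47),(312+605/16-.47,105+285/16-.47))
E
```

```text
0.25 side left nub [[363.7, 155.6], [362.4, 155.0]] top nubs [[320.5, 120.4], [348.9, 122.5]]
0.28 side left nub [[363.7, 154.9], [362.4, 154.3]] top nubs [[320.6, 120.3], [349.1, 122.5]]
0.31 side left nub [[363.7, 154.2], [362.4, 153.6]] top nubs [[320.7, 120.3], [349.3, 122.5]]
0.34 side left nub [[363.7, 153.6], [362.3, 152.9]] top nubs [[320.8, 120.3], [349.4, 122.5]]
0.37 side left nub [[363.6, 152.9], [362.3, 152.3]] top nubs [[320.9, 120.4], [349.6, 122.6]]
seen side (361.5, 152.3) top (321.53, 120.4675) (349.3425, 122.3425)
```

```bash
python3 -c "
from h import *
p,Rt=target(.303); tool(p,Rt)"
```

```text
t 19.28 q [-0.16 -0.    0.51  1.88 -0.09  0.99  1.89] pos [ 0.5577 -0.1979  0.229 ] yaw_y 86.22 z [ 0.286 -0.019 -0.958] open 0.0455 F [-0.8  0.2 -2.3]
shift tool [0.0001 0.0001 0.002 ]
turn tool [ 0.0003 -0.0125  0.0002]
```

```bash
python3 -m creep '[[0.03,[0,0,0.002],[0,-0.0125,0]],[0.03,[0,0,0],[0,0,0]],[0.03,[0,0,0],[0,0,0]],[0.03,[0,0,0],[0,0,0]],[0.03,[0,0,0],[0,0,0]],[0.03,[0,0,0],[0,0,0]],[0.03,[0,0,0],[0,0,0]],[0.03,[0,0,0],[0,0,0]],[0.03,[0,0,0],[0,0,0]],[0.03,[0,0,0],[0,0,0]]]'
python3 - <<'E'
from h import *
p,Rt=target(.303); tool(p,Rt); print(readout.observe()['qd'].round(4))
s=Cam('side');s.crop(260,150,390,260,6,'pics/s20.png');o=readout.observe(); Rt=R.from_quat(o['tool_rot'])
for v in([0,-.0333,.0346],[.018,.042,.0346]): print(((s.proj([o['tcp_pos']+Rt.apply(v)])-[260,150]+.42)*6).round(0))
E
```

```text
time_s: 20.12
tcp_pos: [0.5583, -0.1979, 0.2271]
tool_rot: [0.033, 0.988, -0.005, 0.151]
ft_force: [0.1, -1.1, -1.3]
opening: 0.0456
t 20.12 q [-0.16 -0.01  0.51  1.89 -0.09  0.97  1.89] pos [ 0.5583 -0.1979  0.2271] yaw_y 86.22 z [ 0.298 -0.02  -0.954] open 0.0456 F [ 0.1 -1.1 -1.3]
shift tool [ 0.0001  0.0001 -0.0001]
turn tool [ 0.0003 -0.0001  0.0002]
[-0.0015  0.001   0.0018  0.0004 -0.0011  0.0002  0.0015]
[[421. 532.]]
[[240. 466.]]
```

View pics/s20.png

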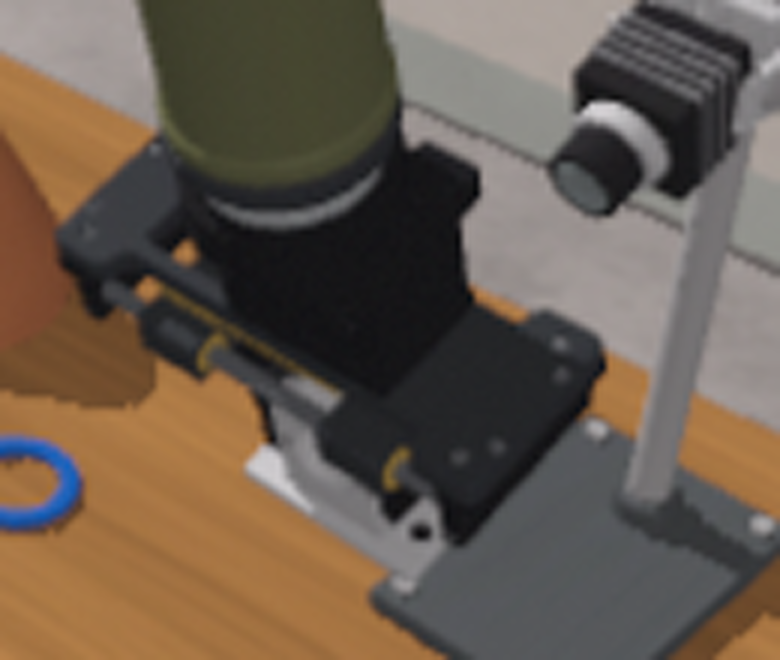

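The foot's hole shows at (421,531), predicted at (421,532), and the foot's left corner at (245,468), predicted at (240,466). The bracket sits in the gripper as assumed, the arm is still, and the camera stand and other parts look untouched, so I hand in.

```bash
python3 -c "
from workcell import workorder
print(workorder.finish_job())"
```

```text
the job is handed in; nothing more can be done
None
```

I turned the tin to face the scanner and let go of it, then picked up the nearest bracket. I handed the job in at about 20 s, with the bracket still held steady in front of the camera.

- **Tin:** The label was about 120° clockwise of the scanner direction. To measure it, I first turned the tin about 46° further clockwise so the side camera could see more of the label. I then turned it back about 165°. The tin is upright, with its label facing about 63° against a measured scanner direction of 63° ± 1°. The label can't be seen by either camera in that pose, so this relies on the measured angles and the wrist turn.
- **Bracket:** It is held across its 46 mm sides at 40 N, foot downward in the picture. At the last check the arm was within 0.2 mm and 0.05° of my target pose. The visible foot hole was within about 0.2 pixel of where it should be, and a foot corner within about 1 pixel. The bore itself can't be seen from either camera.
- **Weak point – camera tilt:** My estimates disagreed. Most lay between 14° and 20°, the barrel outlines gave 9° to 34°, and one vertical edge of the camera head gave 5.5°. I used 17.4°, which could be about 2° off, or roughly 5 mm off centre at the bore. Lens position from two views plus the shadow agreed to about 2 mm.
- **Other parts:** The last pictures show the camera stand and loose parts where they were, though the arm hid some of them from above.

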